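# Close and roll down the edge course of a glass-brick panel

## Task

The edge course along the top of the glass panel on the sloping easel is one brick short: take the full-length loose glass brick from the tray, set it gently, without dropping it, flat in the gap so that the running bond carries on, and let it go. Then take the hand roller out of its stand and roll it along the edge course from one end to the other, its wheel flat on the sloping glass, running straight and pressed firmly, until all five bricks are down flush with the courses below. Hang the roller back upright in its stand and leave the spare bricks and the steel jacks where they lie.

Things in the scene. Friction and masses are not known exactly. Their poses are not given: they have to be found in the camera images.
- easel: Wooden easel fixed on the bench, 190 mm deep (x), 270 mm wide (y), holding the panel on legs at a 26 degree slope rising along its +x, away from the robot; origin under its middle. The panel shows rose glass bricks in three courses of running bond: full bricks 60 long (y), 40 wide (x), 14 mm thick, half bricks 28 mm long, joints 3.5 mm. Its board ends 18 mm above the edge course, well below the glass.
- panel: The glass panel, 290 (y) by 176 mm. x points up the slope, y along the courses, z square out of the glass. Origin: middle of the edge (top) course, in the finished face z = 0, the face of the two seated lower courses (centred at x = -43 and -87 mm). Edge course, x -20 to 20 mm: half brick at y = +111, gap at +63.5, full bricks at 0 and -63.5, half brick at -111 mm, standing 4.5 to 6 mm proud.
- gap (a point): Middle of the gap in the edge course, in the finished face, axes as the panel's. The gap is 67 mm long (y). In it lies a setting pad 36 x 56 mm, top 8 mm below this point (14 when pressed down), so a laid brick first stands 6 mm proud. On the lower side two white spacers, ending 4 mm below the finished face, stop a brick sliding down the slope: lying against them it is centred at x = 0.
- edge0 (a joint): How far the half brick at panel y = +111 mm has sunk into its setting pad, in m: 0 = 6 mm proud, 0.006 = flush, a hard stop. It sinks square to the panel under about 8 N and stays where it is left; so do the other bricks of the edge course.
- pad1 (a joint): The same for the setting pad in the gap (panel y = +63.5 mm); 0.006 = a brick lying on it is flush.
- edge2 (a joint): The same for the full brick at panel y = 0.
- edge3 (a joint): The same for the full brick at panel y = -63.5 mm.
- edge4 (a joint): The same for the half brick at panel y = -111 mm.
- brick_mid (a point): Centre of the full-length loose glass brick, 60 x 40 x 14 mm (its x, y, z), 84 g, lying flat on the tray. Take it across its 40 mm width (y) by its upper half: in the gap its neighbours close off its ends, and the course below leaves only its proud top 6 mm free.
- brick: The same loose brick; origin in the middle of its 60 x 40 mm underside.
- roller_grip (a point): Grip point of the hand roller: centre height of its wooden handle, a block 28 (x) by 46 (y) by 52 mm (z), rounded; grip it across the 28 mm. The handle's top is 24 mm above this point, the steel plate under it (78 x 46 mm) 28 mm below. z points from wheel to handle, x is the rolling direction, y the wheel's axle.
- roller_foot (a point): Lowest point of the roller's wheel, 82 mm below the grip point along the roller's z. The free-turning rubber wheel is 44 mm in diameter and 36 mm wide (y).
- roller: The hand roller, about 0.37 kg in all, 106 mm tall, origin at the lowest point of its wheel. At the start it hangs upright in the stand with the underside of its plate (50 mm above the wheel's lowest point) on the stand's rim.
- stand: Roller stand fixed on the bench: an open-topped wooden box, inside 52 (x) by 56 mm (y), rim 57 mm above the bench, on a thin foot 100 x 100 mm; origin under its middle. The roller's wheel and yoke (44 x 46 mm) go down into it until the plate rests on the rim, the roller's x along the stand's x, either way round.
- tray: Cork-covered tray fixed on the bench, 200 (x) by 148 mm (y), its cork 6 mm above the bench with a 10 mm rim along the two long sides; origin in the middle of its underside. The loose bricks lie on it.
- halfbrick_mid (a point): Centre of a loose half brick, 28 x 40 x 14 mm, on the tray; not needed, leave it.
- longbrick_mid (a point): Centre of a loose longer brick, 92 x 40 x 14 mm, on the tray; not needed, leave it.
- jacks: Steel jacks (big tweezers) 250 mm long, 11 mm high, lying before the easel; origin near the middle, on the bench. Leave it.
Mind the look-alikes: they are no part of the job. Leave any black or blue look-alike of the brick alone.

How it is judged:
By the outcome, as a careful person would: the job done as asked, in the order asked, and still so for the second after the job is handed in, with the robot touching nothing.
It also fails if it takes over 69 s, if anything falls off the work surface, if the arm or the gripper's body presses on something with over 40 N, if the wrist force passes 120 N, or if a joint passes its speed limit or range.

## Robot

A 6-joint arm with a two-finger parallel gripper is mounted at the origin on the work surface. World frame = base frame: x ahead of the robot, y to its left, z up, the work surface at z = 0. Lengths are in m, angles in degrees, forces in N, time in s.
With the tool pointing down it reaches from about 0.35 to 0.875 m from the base axis. Payload 4.2 kg.
Tool frame: the origin (TCP) lies between the finger pads; the fingertips stand 25 mm ahead of it and the grasp point (between the pads) lies 6 mm ahead of it (r.tips_ahead is the distance from the TCP to the fingertips, in m); z points along the fingers, y is the direction in which the jaws open and shut (so a half turn about z gives the same grasp; the last joint's range is limited). The gripper opens to 87 mm and grips with 3 to 60 N. Pads are 19 mm wide; open, the fingers measure 117 mm over their backs; the gripper's body (75 mm by 190 mm) begins 51 mm behind the grasp point.
Start: joints at [-60.756, 22.042, 0.453, 0, -68.411, -14.817], TCP at [0.156, -0.605, 0.248] pointing down, gripper open.
Joint ranges: [-179.83, 179.83], [-69.29, 118.12], [-61.27, 80.66], [-181.25, 117.63], [-171.15, -9.14], [-177.46, 177.46]. Speed limits (degrees/s): [159.86, 159.86, 180, 180, 180, 180].

## Interface

Orientations are given as a 3x3 rotation matrix whose columns are the frame's x, y, z axes.
In Python, from station import r, vision, finish_job gives the robot as it stands.
- The arm moves only by the shell command python3 -m jog 'ROWS'. ROWS is a JSON object of lists of equal length, an entry for each row: "rot": the turn, a rotation vector about the world's x, y, z in degrees, a list of three; "delta_pos": the shift along the world's x, y, z in mm, a list of three; "grip": the opening in per cent of the stroke, from 0 (shut) to 100 (fully open). A call has 1 to 10 rows; each row shifts and turns the commanded pose from where the row before left it; what a row does not reach is not made up. A row lasts 1/12 s, in which the tool goes at most 41.7 mm and 7.16 degrees, less where a joint would pass 70% of its speed; a pose out of reach is approached as far as the arm can. A call with a gripper value outside its range is refused whole. The fingers move at their own pace and stop on an object; the grip force is fixed at half the most. Time passes only in rows, so rows that do not move let the fingers close. It gives the time, the measured TCP pose, the force and the opening at its end, in the units of the state.
- r.sense(): the state, without advancing time (a new reading comes with each control period).
- vision.capture(name): name is "side" or "top" or "wrist"; returns a dict with "frame" (400x640x3 uint8, red, green, blue), "K" (3x3 intrinsics, pixels), "xyz" and "orientation" of the camera in the world. Camera axes: x right, y up, looking along -z (the intrinsics and any distortion apply to the point x, -y, -z); pixel columns grow to the right and rows downward; lengths in m; the calibration is good to about 2 mm. A picture is of the moment at which its call begins. There is no depth.
- finish_job(): hands the job in, once; it reports no verdict.
The state is a dict: "time_s": time; "joints": joint angles; "joint_velocities": joint speeds; "effort": joint torques, N m; "tcp_pos": TCP position; "ee_rot": TCP orientation; "wrist_force": force on the tool from outside, world axes, zero at the start; "moment": the same for the moment, N m; "gripper_width": opening from 0.0 (shut) to 1.0 (fully open).
Only numpy, scipy, OpenCV 4.12 (cv2) and the standard library are available. Lean on these libraries where they do the work, as an engineer would, in place of code of your own. Each camera call takes 0.05 s, during which the arm holds its last target. There are 200 camera calls.

## Working session

There is one attempt and no reset: what is moved stays moved. The work goes in short steps, Python scripts to look and compute and a shell command to move; the robot and the scene stay as the last step left them, time stands still between calls to the robot, and variables do not carry over. Pictures are saved under pics/ and viewed, about 8 in all and at most 12, crops included, and the job is handed in when it is done.

```bash
mkdir -p pics; ls; python3 - <<'E'
from station import r,vision
import cv2,numpy as np
s=r.sense();print(s)
for n in("side","top"):
    c=vision.capture(n);print(n,c["K"],c["xyz"],c["orientation"],[k for k in c])
    cv2.imwrite(f"pics/{n}0.png",cv2.cvtColor(c["frame"],cv2.COLOR_RGB2BGR))
E
```

```text
pics
{'time_s': 0.0, 'joints': array([-6.07573512e+01,  2.20915986e+01,  3.77912111e-01, -2.90059574e-02,
       -6.84110422e+01, -1.48202670e+01]), 'joint_velocities': array([ 0.00401163,  0.03493182,  0.01022608, -0.0412939 ,  0.11086161,
       -0.03461022]), 'effort': array([ 1.11759124e-03, -3.90672469e+01,  1.87408233e+01,  4.22004864e+00,
        1.09306609e-02, -1.97121053e-04]), 'tcp_pos': array([ 0.15558431, -0.60474576,  0.24643793]), 'ee_rot': array([[-9.68532412e-01, -2.48886603e-01, -6.52682329e-04],
       [-2.48887438e-01,  9.68530076e-01,  2.12941367e-03],
       [ 1.02159932e-04,  2.22485059e-03, -9.99997520e-01]]), 'wrist_force': array([ 0.27976255,  0.03750771, -0.12535615]), 'moment': array([-0.00048762,  0.00449697, -0.01267439]), 'gripper_width': 0.9941124631211402}
side [[367.91022945   0.         318.94112624]
 [  0.         367.91022945 203.77951908]
 [  0.           0.           1.        ]] [0.34820885 0.54050236 0.81874438] [[-0.97037395  0.19208975 -0.14654665]
 [-0.24083872 -0.72067533  0.65009521]
 [ 0.01926408  0.66612957  0.74558722]] ['frame', 'K', 'xyz', 'orientation']
top [[393.977475     0.         322.31930383]
 [  0.         393.977475   199.31316485]
 [  0.           0.           1.        ]] [ 0.29021098 -0.06171336  1.13565902] [[ 0.00103102  0.98150578 -0.19142973]
 [-0.99976149 -0.00316439 -0.02160919]
 [-0.0218153   0.19140635  0.98126841]] ['frame', 'K', 'xyz', 'orientation']
```

View pics/top0.png

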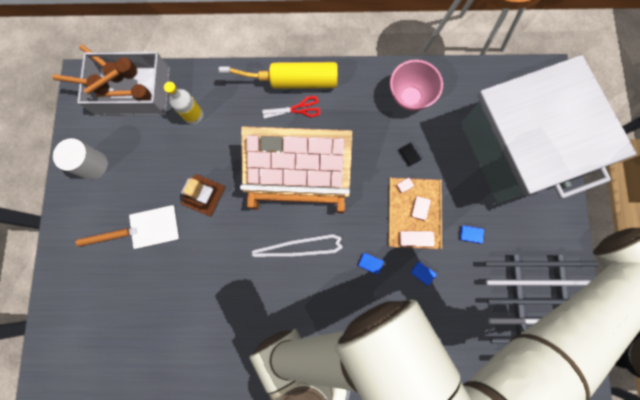

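View pics/side0.png

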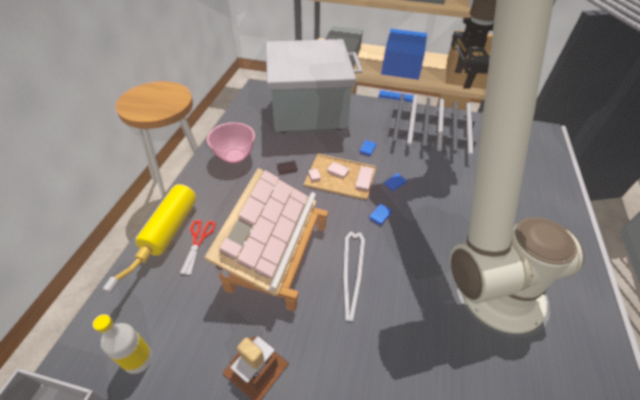

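Top view: the pink tray pieces are the half brick (405,185), the middle full brick (421,208) and the long brick (417,238). The look-alikes are blue at (472,234), (371,262), (424,273) and black at (410,154). I choose (421,208). The gap is at (271,143) and the roller at (202,192), handle near the centre. The jacks are at (300,247).

```bash
cat > h.py <<'E'
import numpy as np,cv2
from station import r,vision
def cap(n,f=None):
    c=vision.capture(n)
    if f: cv2.imwrite(f,cv2.cvtColor(c["frame"],cv2.COLOR_RGB2BGR))
    return c
def ray(c,u,v):
    d=np.linalg.inv(c["K"])@[u,v,1]; return np.array(c["orientation"])@(d*[1,-1,-1])
def onz(c,u,v,z):
    d=ray(c,u,v);o=np.array(c["xyz"]);return o+d*(z-o[2])/d[2]
def proj(c,P):
    q=(np.atleast_2d(P)-c["xyz"])@np.array(c["orientation"])*[1,-1,-1]
    q=q@np.array(c["K"]).T;return q[:,:2]/q[:,2:]
def tri(c1,p1,c2,p2):
    A=[];b=[]
    for c,p in((c1,p1),(c2,p2)):
        d=ray(c,*p);d/=np.linalg.norm(d);M=np.eye(3)-np.outer(d,d);A.append(M);b.append(M@c["xyz"])
    x=np.linalg.lstsq(np.vstack(A),np.hstack(b),rcond=None)[0];return x
def crop(img,x0,y0,x1,y1,s,f):
    cv2.imwrite(f,cv2.cvtColor(cv2.resize(img[y0:y1,x0:x1],None,fx=s,fy=s,interpolation=cv2.INTER_CUBIC),cv2.COLOR_RGB2BGR))
E
python3 - <<'E'
from h import *
t=cap("top");s=cap("side")
a=t["frame"];b=s["frame"]
crop(a,180,115,450,265,2.9,"pics/topc.png")
crop(b,200,150,390,400,2.4,"pics/sidec.png")
# tray bricks
for n,c,box in(("top",t,(385,175,445,250)),("side",s,(300,150,382,200))):
    x0,y0,x1,y1=box;f=c["frame"][y0:y1,x0:x1].astype(int)
    m=((f[...,2]>150)&(f[...,0]-f[...,2]<75)).astype(np.uint8)
    k,l,st,ce=cv2.connectedComponentsWithStats(m)
    for i in range(1,k):
        if st[i,4]>20:
            ys,xs=np.nonzero(l==i);R=cv2.minAreaRect(np.c_[xs+x0,ys+y0].astype(np.float32))
            bx=cv2.boxPoints(R);W=np.array([onz(c,*p,.020)[:2] for p in bx])
            e=np.roll(W,-1,0)-W
            print(n,ce[i]+[x0,y0],st[i,4],"ctr",onz(c,ce[i][0]+x0,ce[i][1]+y0,.020).round(4),np.linalg.norm(e,axis=1).round(4)[:2],np.degrees(np.arctan2(e[:2,1],e[:2,0])).round(1))
E
```

```text
top [405.24342105 184.55921053] 152 ctr [ 0.5506 -0.2771  0.02  ] [0.0422 0.0313] [ -63.3 -156.2]
top [420.97819315 207.65109034] 321 ctr [ 0.4827 -0.3192  0.02  ] [0.0626 0.0426] [ -16.1 -104.7]
top [417.54492188 238.265625  ] 512 ctr [ 0.3952 -0.3055  0.02  ] [0.0928 0.0422] [-90.1 177. ]
side [366.86046512 151.18604651] 43 ctr [ 0.4069 -0.4267  0.02  ] [0.0439 0.0155] [-164.7   98.3]
side [337.87254902 168.45588235] 204 ctr [ 0.4832 -0.3181  0.02  ] [0.05   0.0709] [-92.  163.6]
side [364.09150327 176.82352941] 306 ctr [ 0.396 -0.302  0.02 ] [0.1003 0.0454] [-91.  171.4]
side [314.23076923 173.39423077] 104 ctr [ 0.5504 -0.2764  0.02  ] [0.0342 0.0492] [-138.9  116.9]
side [307.26168224 195.85046729] 107 ctr [ 0.5463 -0.1776  0.02  ] [0.045  0.0326] [-165.   104.3]
```

View pics/topc.png

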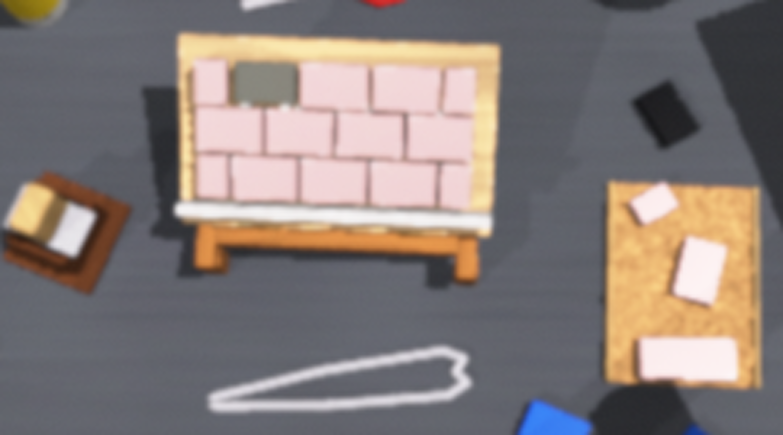

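View pics/sidec.png

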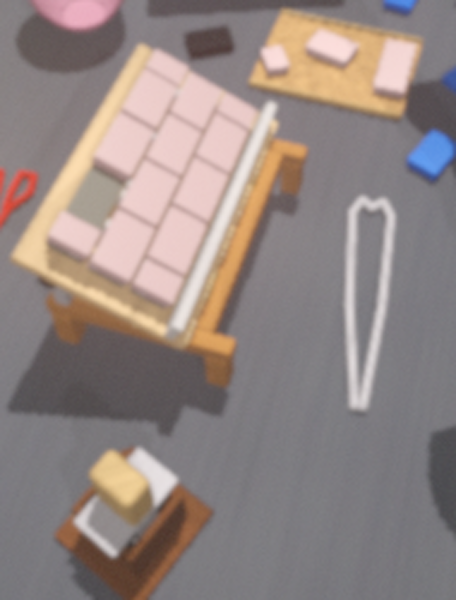

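```bash
cat > panel.py <<'E'
from h import *
from scipy.optimize import minimize
from scipy.ndimage import gaussian_filter,map_coordinates
def Rp(yaw,sl=26):
    c,s=np.cos(np.radians(yaw)),np.sin(np.radians(yaw));a=np.radians(sl)
    return np.array([[c,-s,0],[s,c,0],[0,0,1]])@np.array([[np.cos(a),0,-np.sin(a)],[0,1,0],[np.sin(a),0,np.cos(a)]])
X,Y=np.meshgrid(np.arange(-105,-24,1.),np.arange(-124,125,1.),indexing="ij")
mid=X>-65
M=np.ones_like(X)
M[abs(X+65)<2]=0
for y in(-63.5,0,63.5): M[mid&(abs(Y-y)<1.75)]=0
for y in(-95.25,-31.75,31.75,95.25): M[~mid&(abs(Y-y)<1.75)]=0
M[abs(Y)>125]=0
M=gaussian_filter(M,1.5)
P=np.c_[X.ravel(),Y.ravel(),0*X.ravel()]/1000
def cost(p,cs,full=False):
    W=P@Rp(p[3]*100).T+p[:3];o=[]
    for c in cs:
        uv=proj(c,W);g=c["frame"][...,1].astype(float)
        v=map_coordinates(g,[uv[:,1],uv[:,0]],order=1).reshape(X.shape)
        v=v-gaussian_filter(v,12);m=M-gaussian_filter(M,12)
        o.append(np.corrcoef(v.ravel(),m.ravel())[0,1])
    return o if full else -sum(o)
def fit(p0,cs,st=(.008,.008,.008,.03)):
    best=None
    for k in range(6):
        s=np.vstack([p0]+[np.array(p0)+np.eye(4)[i]*st[i]*(-1)**(k+i*(k//2)) for i in range(4)])
        q=minimize(cost,s[0],args=(cs,),method="Nelder-Mead",options=dict(initial_simplex=s,xatol=1e-5,fatol=1e-5,maxiter=600))
        if best is None or q.fun<best.fun: best=q
    return best.x,cost(best.x,cs,True)
E
python3 - <<'E'
from panel import *
t=cap("top");s=cap("side")
T=lambda x,y:(180+(x+.5)/2.9-.5,115+(y+.5)/2.9-.5)
S=lambda x,y:(200+(x+.5)/2.4-.5,150+(y+.5)/2.4-.5)
A=tri(t,T(299,156),s,S(188,220)) 
# centres of middle course end bricks (both views)
a=tri(t,T(230,131),s,S(121,240));b=tri(t,T(440,137),s,S(198,100));print("mid ends",a,b,np.linalg.norm(a-b))
yaw=np.degrees(np.arctan2(*(a-b)[[0,1]]))*-1
o=(a+b)/2-Rp(yaw)@[-.043,0,0]
print(yaw,o)
p,c=fit([*o,yaw/100],[t,s]);print("panel",p,c)
p1,c1=fit(p,[t]);print("top only",p1,c1)
# stand foot
for n,c,f,q in(("top",t,T,[(43,170),(131,206),(92,293),(5,255)]),("side",s,S,[(133,447),(213,512),(133,598),(55,537)])):
    W=np.array([onz(c,*f(*k),.005)[:2] for k in q]);e=np.roll(W,-1,0)-W
    print(n,W.mean(0).round(4),np.linalg.norm(e,axis=1).round(3),np.degrees(np.arctan2(e[:,1],e[:,0])).round(1))
# handle top
print("handle top",tri(t,T(42,196),s,S(122,472)))
E
```

```text
mid ends [0.59071206 0.12600902 0.14854197] [ 0.58145619 -0.06354695  0.14556896] 0.1898051025869773
-2.795487206367203 [0.62468628 0.02934612 0.16590543]
panel [ 0.62535313  0.0303549   0.1642989  -0.02552397] [np.float64(0.8679095682373161), np.float64(0.8532108139644186)]
top only [ 0.62543648  0.03035755  0.16401478 -0.0265049 ] [np.float64(0.8685608099593107)]
top [0.5273 0.3155] [0.101 0.096 0.099 0.095] [-112.4  158.6   66.7  -20.5]
side [0.5264 0.3153] [0.097 0.094 0.088 0.099] [ 157.2   61.9  -19.3 -112.3]
handle top [0.53382696 0.30842943 0.10283032]
```

```bash
python3 -m jog '{"delta_pos":[[32,28,-4],[32,28,-4],[32,28,-4],[32,28,-4],[32,28,-4],[32,28,-4],[32,28,-4],[32,28,-4],[32,28,-4],[32,28,-4]],"rot":[[0,0,-3],[0,0,-3],[0,0,-3],[0,0,-3],[0,0,-3],[0,0,-3],[0,0,-3],[0,0,-3],[0,0,-3],[0,0,-3]],"grip":[100,100,100,100,100,100,100,100,100,100]}'; python3 -m jog '{"delta_pos":[[0,0,0],[0,0,0]],"rot":[[0,0,0],[0,0,0]],"grip":[100,100]}'
python3 - <<'E'
from h import *
c=cap("wrist","pics/w1.png");s=r.sense();print(s["tcp_pos"],s["ee_rot"],s["time_s"])
f=c["frame"].astype(int);p=proj(c,[.4827,-.319,.02])[0];print("expected px",p)
m=((f[...,2]>130)&(f[...,0]-f[...,2]<75)&(f[...,0]-f[...,1]>2)).astype(np.uint8)
k,l,st,ce=cv2.connectedComponentsWithStats(m)
for i in range(1,k):
    if st[i,4]>300:
        ys,xs=np.nonzero(l==i);R=cv2.minAreaRect(np.c_[xs,ys].astype(np.float32));W=np.array([onz(c,*q,.020)[:2] for q in cv2.boxPoints(R)]);e=np.roll(W,-1,0)-W
        print(ce[i],st[i,4],W.mean(0).round(4),np.linalg.norm(e,axis=1)[:2].round(4),np.degrees(np.arctan2(e[:2,1],e[:2,0])).round(1))
E
```

```text
time_s: 1.13
tcp_pos: [0.4692, -0.3304, 0.2086]
ee_rot: [[-0.963, 0.271, 0.0], [0.271, 0.963, -0.0], [-0.0, -0.0, -1.0]]
wrist_force: [0.6, -1.3, -0.8]
gripper_width: 0.999
time_s: 1.3
tcp_pos: [0.4694, -0.3304, 0.208]
ee_rot: [[-0.964, 0.265, -0.001], [0.265, 0.964, 0.0], [0.001, 0.0, -1.0]]
wrist_force: [-0.0, -1.3, -0.7]
gripper_width: 1.002
[ 0.46841258 -0.33132861  0.20826724] [[-9.63858904e-01  2.66412481e-01 -6.34518757e-04]
 [ 2.66412401e-01  9.63859113e-01  2.09309769e-04]
 [ 6.67349420e-04  3.27014193e-05 -9.99999777e-01]] 1.35
expected px [331.60036102 192.77968698]
[340.72696629 108.13033708] 1780 [ 0.3927 -0.3038] [0.0947 0.0444] [88.2  2.2]
[277.56499133 169.7677643 ] 577 [ 0.4532 -0.3747] [0.0426 0.1859] [ 75.3 -15.8]
[331.59261364 191.30852273] 1760 [ 0.4818 -0.3195] [0.0406 0.0632] [ 74.6 -13.8]
[632.37639553 220.67942584] 627 [0.6082 0.013 ] [0.0232 0.0654] [74.6  0.9]
[597.50845771 223.89850746] 1005 [ 0.61   -0.0215] [0.0305 0.0849] [108.7  23.1]
[378.17839196 234.77889447] 796 [ 0.5494 -0.2766] [0.0412 0.0364] [119.7  27. ]
```

View pics/w1.png

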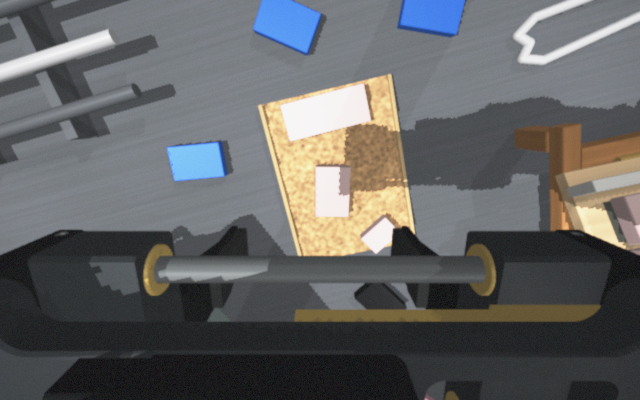

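Wrist view: the brick is at (332,191), between the half brick (378,235) and the long one (325,110). It measures 63x41 mm at -15°, so the choice is confirmed and the jaws are aligned across its width.

```bash
python3 -m jog '{"delta_pos":[[3,3,-27],[3,3,-27],[3,3,-27],[2,2,-27],[2,0,-27],[0,0,-24],[0,0,0],[0,0,0]],"rot":[[0,0,0],[0,0,0],[0,0,0],[0,0,0],[0,0,0],[0,0,0],[0,0,0],[0,0,0]],"grip":[100,100,100,100,100,100,100,100]}'
```

```text
time_s: 2.02
tcp_pos: [0.4795, -0.322, 0.049]
ee_rot: [[-0.963, 0.27, -0.003], [0.27, 0.963, 0.001], [0.003, -0.0, -1.0]]
wrist_force: [0.4, -0.1, 0.0]
gripper_width: 0.998
```

```bash
python3 -m jog '{"delta_pos":[[2.5,2.5,-5],[0,0,-4],[0,0,0],[0,0,0],[0,0,0],[0,0,0],[0,0,0],[0,0,0],[0,0,0],[0,0,0]],"rot":[[0,0,0],[0,0,0],[0,0,0],[0,0,0],[0,0,0],[0,0,0],[0,0,0],[0,0,0],[0,0,0],[0,0,0]],"grip":[100,100,100,30,0,0,0,0,0,0]}'
```

```text
time_s: 2.85
tcp_pos: [0.4835, -0.3186, 0.0406]
ee_rot: [[-0.963, 0.268, 0.0], [0.268, 0.963, -0.0], [-0.0, -0.0, -1.0]]
wrist_force: [-0.2, 0.2, -0.3]
gripper_width: 0.556
```

```bash
python3 -m jog '{"delta_pos":[[0,0,0],[0,0,0],[0,0,0],[0,0,0],[0,0,0]],"rot":[[0,0,0],[0,0,0],[0,0,0],[0,0,0],[0,0,0]],"grip":[0,0,0,0,0]}'; python3 -m jog '{"delta_pos":[[0,0,10],[0,0,30],[0,0,40],[0,0,40],[0,0,0],[0,0,0]],"rot":[[0,0,0],[0,0,0],[0,0,0],[0,0,0],[0,0,0],[0,0,0]],"grip":[0,0,0,0,0,0]}'
```

```text
time_s: 3.27
tcp_pos: [0.4835, -0.3186, 0.0405]
ee_rot: [[-0.963, 0.269, 0.0], [0.269, 0.963, 0.0], [-0.0, 0.0, -1.0]]
wrist_force: [0.6, 0.0, 0.5]
gripper_width: 0.45
time_s: 3.77
tcp_pos: [0.4849, -0.3191, 0.1642]
ee_rot: [[-0.963, 0.268, 0.007], [0.268, 0.963, -0.002], [-0.007, -0.0, -1.0]]
wrist_force: [-0.4, -0.5, -2.2]
gripper_width: 0.452
```

```bash
cat >> panel.py <<'E'
PO=np.array([.6253,.0303,.1643]);YAW=-2.6
from scipy.spatial.transform import Rotation as Ro
def plan(pt,Rt,s=None):
    s=s or r.sense();W=PO+Rp(YAW)@(np.array(pt)/1000)
    rv=Ro.from_matrix(Rt@s["ee_rot"].T).as_rotvec(degrees=True)
    print("target",W.round(4),"delta mm",((W-s["tcp_pos"])*1000).round(1),"rot",rv.round(2),np.linalg.norm(rv).round(1),"t",s["time_s"])
    inP=Rp(YAW).T@(s["tcp_pos"]-PO)*1000;print("tcp in panel",inP.round(1))
R0=Rp(YAW)
RB=np.c_[R0@[0,1,0],R0@[1,0,0],R0@[0,0,-1]]   # brick: jaw y along panel +x
E
python3 - <<'E'
from panel import *
print(np.linalg.det(RB));plan([1.5,63.5,75],RB)
print("normal",R0[:,2])
rv=Ro.from_matrix(RB@r.sense()["ee_rot"].T)
print(r.sense()["joints"].round(1))
E
```

```text
1.0000000000000002
target [0.5967 0.0952 0.2324] delta mm [111.8 414.2  68.2] rot [ 16.81 -22.46 -75.52] 80.6 t 3.7667
tcp in panel [-111.9 -355.4   54.5]
normal [-0.43791987  0.01988583  0.89879405]
[-17.4  21.7 -12.9   0.  -54.9 -88.2]
```

```bash
sed -i 's/^RB=.*/RB=np.c_[R0@[0,-1,0],R0@[-1,0,0],R0@[0,0,-1]]  # brick: jaw y along panel -x/' panel.py; python3 - <<'E'
from panel import *
plan([1.5,63.5,75],RB)
E
```

```text
target [0.5967 0.0952 0.2324] delta mm [111.8 414.2  68.2] rot [-24.39 -17.08 100.89] 105.2 t 3.7667
tcp in panel [-111.9 -355.4   54.5]
```

```bash
python3 -m jog '{"delta_pos":[[7,26,12],[7,26,12],[7,26,12],[7,26,12],[7,26,10],[7,26,10],[7,26,10],[7,26,10],[7,26,6],[7,26,6]],"rot":[[-1.53,-1.07,6.3],[-1.53,-1.07,6.3],[-1.53,-1.07,6.3],[-1.53,-1.07,6.3],[-1.53,-1.07,6.3],[-1.53,-1.07,6.3],[-1.53,-1.07,6.3],[-1.53,-1.07,6.3],[-1.53,-1.07,6.3],[-1.53,-1.07,6.3]],"grip":[0,0,0,0,0,0,0,0,0,0]}'; python3 -m jog '{"delta_pos":[[7,26,-4],[7,26,-4],[7,26,-4],[7,26,-4],[7,26,-4],[7,26,-4],[0,0,0],[0,0,0]],"rot":[[-1.53,-1.07,6.3],[-1.53,-1.07,6.3],[-1.53,-1.07,6.3],[-1.53,-1.07,6.3],[-1.53,-1.07,6.3],[-1.53,-1.07,6.3],[0,0,0],[0,0,0]],"grip":[0,0,0,0,0,0,0,0]}'
python3 - <<'E'
from panel import *
plan([1.5,63.5,45],RB)
s=cap("side");crop(s["frame"],180,120,380,300,3.5,"pics/s2.png")
print("gap px in crop",(proj(s,PO+R0@[0,.0635,0])-[180,120])*3.5)
c=cap("wrist","pics/w2.png")
E
```

```text
time_s: 4.6
tcp_pos: [0.5526, -0.0573, 0.2596]
ee_rot: [[-0.652, -0.705, 0.279], [-0.752, 0.648, -0.12], [-0.096, -0.288, -0.953]]
wrist_force: [1.8, -0.1, -0.6]
gripper_width: 0.456
time_s: 5.27
tcp_pos: [0.5942, 0.0974, 0.2343]
ee_rot: [[-0.05, -0.899, 0.435], [-0.999, 0.041, -0.03], [0.009, -0.436, -0.9]]
wrist_force: [-0.2, -0.6, -0.6]
gripper_width: 0.451
target [0.6098 0.0946 0.2054] delta mm [ 15.6  -2.9 -28.9] rot [ 0.49 -0.19  0.28] 0.6 t 5.2667
tcp in panel [ 0.1 65.6 77.9]
gap px in crop [[208.63825129 387.81588049]]
```

View pics/s2.png

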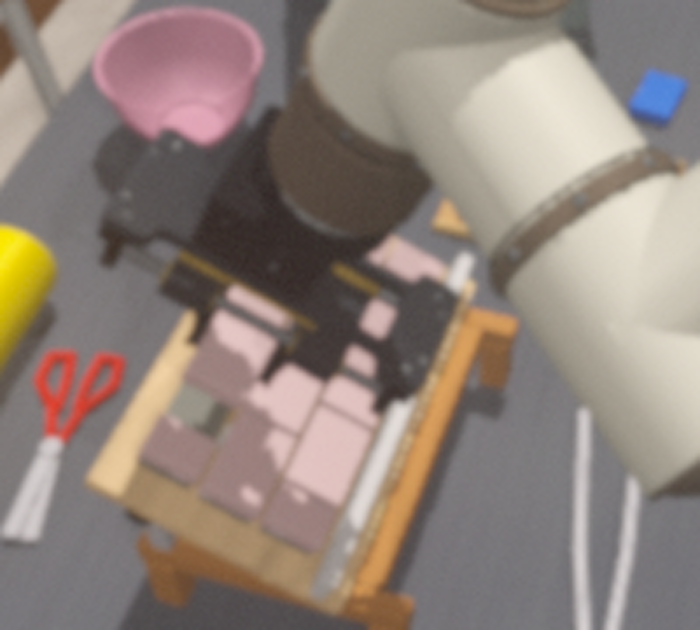

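Side view: the brick, in the fingers at about (245,320) in the crop, hovers beyond the grey gap at (200,405). The parallax fits a 50 mm height. I go lower and look from the wrist.

```bash
python3 -m jog '{"delta_pos":[[6,-1,-11],[6,-1,-11],[5,-1,-9.6],[0,0,0],[0,0,0]],"rot":[[0.25,-0.1,0.15],[0.24,-0.1,0.14],[0,0,0],[0,0,0],[0,0,0]],"grip":[0,0,0,0,0]}'
python3 - <<'E'
from panel import *
plan([1.5,63.5,30],RB)
c=cap("wrist","pics/w2.png")
t=cap("top");s=cap("side")
a=cv2.resize(c["frame"],(640,400));crop(t["frame"],240,110,360,200,3.3,"/tmp/a.png");crop(s["frame"],200,170,320,260,3.3,"/tmp/b.png")
cv2.imwrite("pics/m3.png",np.hstack([cv2.imread("/tmp/a.png"),cv2.imread("/tmp/b.png")]))
E
```

```text
time_s: 5.78
tcp_pos: [0.6121, 0.0931, 0.2044]
ee_rot: [[-0.047, -0.896, 0.441], [-0.999, 0.043, -0.02], [-0.001, -0.441, -0.897]]
wrist_force: [0.4, 0.6, -1.1]
gripper_width: 0.449
target [0.6164 0.0943 0.1919] delta mm [  4.3   1.1 -12.5] rot [-0.07  0.18  0.11] 0.2 t 5.7833
tcp in panel [ 3.2 62.2 43.1]
```

View pics/m3.png

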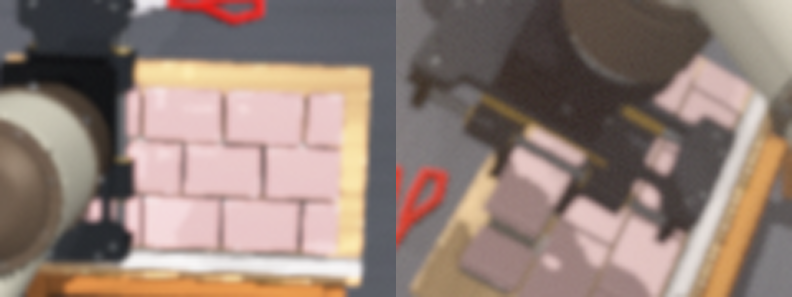

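```bash
python3 -m jog '{"delta_pos":[[-1.4,2.1,-0.7],[3,0,-6],[2.2,0,-4.5],[0,0,0],[0,0,0]],"rot":[[0,0,0],[0,0,0],[0,0,0],[0,0,0],[0,0,0]],"grip":[0,0,0,0,0]}'
python3 - <<'E'
from panel import *
for i in range(3):
    plan([1.5,64.5,27],RB);c=cap("wrist")
crop(c["frame"],0,0,640,400,1.25,"pics/w4.png");print(r.sense()["wrist_force"])
E
```

```text
time_s: 6.35
tcp_pos: [0.616, 0.0962, 0.1929]
ee_rot: [[-0.045, -0.896, 0.441], [-0.999, 0.041, -0.019], [-0.001, -0.441, -0.897]]
wrist_force: [-0.4, 0.2, -0.6]
gripper_width: 0.45
target [0.6177 0.0952 0.1892] delta mm [ 1.7 -1.  -3.7] rot [-0.07  0.18 -0.01] 0.2 t 6.35
tcp in panel [ 1.5 65.5 31.1]
target [0.6177 0.0952 0.1892] delta mm [ 1.6 -1.2 -4.1] rot [-0.09  0.22 -0.01] 0.2 t 6.4
tcp in panel [ 1.8 65.6 31.4]
target [0.6177 0.0952 0.1892] delta mm [ 1.5 -1.3 -4.3] rot [-0.1   0.24 -0.02] 0.3 t 6.45
tcp in panel [ 2.  65.7 31.6]
[-0.66657864 -0.18235839 -0.32896993]
```

View pics/w4.png

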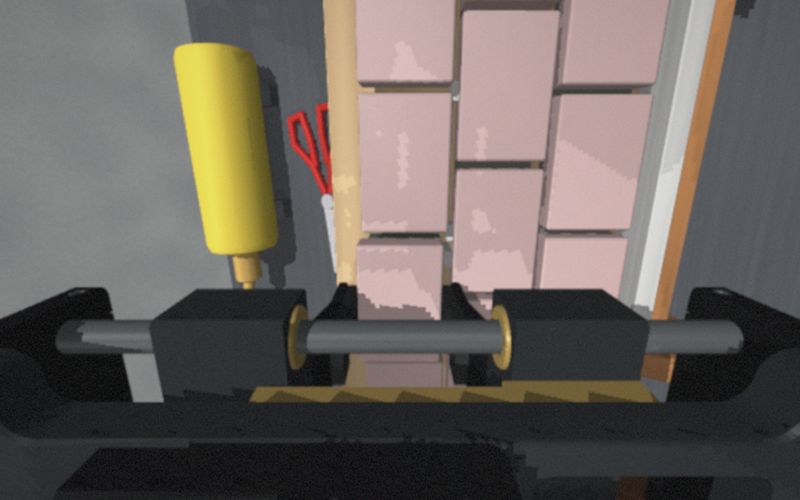

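Wrist view (1.25x): the held brick at (358–442, 240–360) lines up with its neighbour (360–447, 93–232). The joint between them is about 3–4 mm and parallel. I lower gently.

```bash
for i in 1; do python3 -m jog '{"delta_pos":[[0.6,-0.7,-1.2],[0.6,0,-1.2],[0,0,0],[0,0,0]],"rot":[[0,0,0],[0,0,0],[0,0,0],[0,0,0]],"grip":[0,0,0,0]}'; done; python3 -m jog '{"delta_pos":[[0.4,0,-0.9],[0,0,0],[0,0,0]],"rot":[[0,0,0],[0,0,0],[0,0,0]],"grip":[0,0,0]}'
python3 - <<'E'
from panel import *
plan([1.5,64.5,27],RB)
E
```

```text
time_s: 6.83
tcp_pos: [0.6174, 0.0957, 0.1912]
ee_rot: [[-0.045, -0.896, 0.442], [-0.999, 0.041, -0.018], [-0.002, -0.442, -0.897]]
wrist_force: [-0.8, 0.4, -0.5]
gripper_width: 0.451
time_s: 7.08
tcp_pos: [0.6178, 0.0958, 0.1904]
ee_rot: [[-0.045, -0.896, 0.442], [-0.999, 0.041, -0.018], [-0.002, -0.442, -0.897]]
wrist_force: [-0.6, -0.2, -1.1]
gripper_width: 0.448
target [0.6177 0.0952 0.1892] delta mm [-0.1 -0.6 -1.2] rot [-0.11  0.25 -0.02] 0.3 t 7.0833
tcp in panel [ 2.  65.1 28. ]
```

```bash
python3 -m jog '{"delta_pos":[[0,0,-0.9],[0,0,0],[0,0,0]],"rot":[[0,0,0],[0,0,0],[0,0,0]],"grip":[0,0,0]}'; python3 -m jog '{"delta_pos":[[0.3,0,-0.7],[0,0,0],[0,0,0]],"rot":[[0,0,0],[0,0,0],[0,0,0]],"grip":[0,0,0]}';  python3 - <<'E'
from panel import *
plan([1.5,64.5,27],RB)
E
```

```text
time_s: 7.33
tcp_pos: [0.618, 0.0959, 0.1898]
ee_rot: [[-0.045, -0.896, 0.443], [-0.999, 0.041, -0.018], [-0.002, -0.443, -0.897]]
wrist_force: [-0.9, -0.5, 0.0]
gripper_width: 0.456
time_s: 7.58
tcp_pos: [0.6183, 0.0959, 0.1895]
ee_rot: [[-0.045, -0.895, 0.443], [-0.999, 0.041, -0.018], [-0.002, -0.443, -0.896]]
wrist_force: [-5.4, 0.4, 4.4]
gripper_width: 0.448
target [0.6177 0.0952 0.1892] delta mm [-0.5 -0.7 -0.3] rot [-0.13  0.32 -0.03] 0.3 t 7.5833
tcp in panel [ 2.1 65.2 27. ]
```

```bash
python3 -m jog '{"delta_pos":[[-1.0,-0.4,-0.2],[-0.5,0,-0.2],[0,0,0],[0,0,0]],"rot":[[0,0,0],[0,0,0],[0,0,0],[0,0,0]],"grip":[0,0,0,0]}';  python3 - <<'E'
from panel import *
plan([1.5,64.5,27],RB)
f=r.sense()["wrist_force"];print("force panel",R0.T@f)
E
```

```text
time_s: 7.92
tcp_pos: [0.6172, 0.0958, 0.189]
ee_rot: [[-0.044, -0.895, 0.443], [-0.999, 0.041, -0.017], [-0.003, -0.444, -0.896]]
wrist_force: [-1.0, 1.0, 3.8]
gripper_width: 0.45
target [0.6177 0.0952 0.1892] delta mm [ 0.5 -0.6  0.2] rot [-0.16  0.34 -0.06] 0.4 t 7.9167
tcp in panel [ 0.9 65.1 27.1]
force panel [0.75959937 0.97235993 3.90505775]
```

```bash
python3 -m jog '{"delta_pos":[[0,0,0],[0,0,0],[0,0,0],[0,0,0],[0,0,0],[0,0,0]],"rot":[[0,0,0],[0,0,0],[0,0,0],[0,0,0],[0,0,0],[0,0,0]],"grip":[55,60,70,80,80,80]}'; python3 -m jog '{"delta_pos":[[-3,0,6],[-6,0,12],[-12,0,25],[-12,0,25],[-12,0,25],[0,0,0]],"rot":[[0,0,0],[0,0,0],[0,0,0],[0,0,0],[0,0,0],[0,0,0]],"grip":[90,100,100,100,100,100]}'
python3 - <<'E'
from panel import *
plan([1.5,64.5,27],RB)
c=cap("wrist");crop(c["frame"],160,0,640,400,1.25,"pics/w5.png");print(r.sense()["joints"].round(1))
E
```

```text
time_s: 8.42
tcp_pos: [0.6165, 0.0953, 0.1881]
ee_rot: [[-0.045, -0.896, 0.441], [-0.999, 0.041, -0.018], [-0.002, -0.442, -0.897]]
wrist_force: [0.4, 0.3, 1.8]
gripper_width: 0.769
time_s: 8.92
tcp_pos: [0.5721, 0.0965, 0.287]
ee_rot: [[-0.043, -0.892, 0.449], [-0.999, 0.042, -0.014], [-0.007, -0.449, -0.893]]
wrist_force: [0.9, 1.2, 0.7]
gripper_width: 0.993
target [0.6177 0.0952 0.1892] delta mm [ 45.7  -1.3 -97.8] rot [-0.35  0.71 -0.11] 0.8 t 8.9167
tcp in panel [  3.3  63.7 134.9]
[ 31.1   5.1 -30.1  25.2 -34.8 -52. ]
```

View pics/w5.png

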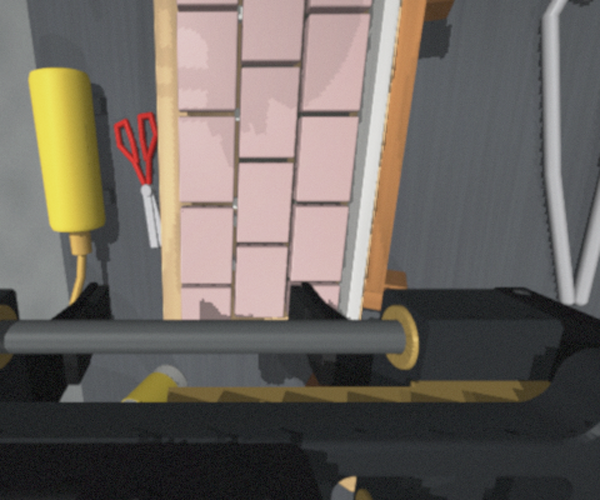

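Wrist view: the brick lies in the gap at about (205,243), in line with its neighbours and with even joints. Next is the roller.

```bash
python3 - <<'E'
from panel import *
s=r.sense();a=np.radians(-112);y=np.array([np.cos(a),np.sin(a),0]);z=np.array([0,0,-1.]);Rt=np.c_[np.cross(y,z),y,z]
W=np.array([.49,.33,.25]);print((W-s["tcp_pos"])*1000,Ro.from_matrix(Rt@s["ee_rot"].T).as_rotvec(degrees=True))
E
```

```text
[-81.76076653 233.85352694 -34.37342931] [-15.54158773  23.58319388  69.26907392]
```

```bash
python3 -m jog '{"delta_pos":[[-7.5,21,5],[-7.5,21,5],[-7.5,21,0],[-7.5,21,0],[-7.5,21,-6],[-7.5,21,-6],[-7.5,21,-6],[-7.5,21,-6],[-7.5,21,-6],[-7.5,21,-6]],"rot":[[-1.41,2.14,6.3],[-1.41,2.14,6.3],[-1.41,2.14,6.3],[-1.41,2.14,6.3],[-1.41,2.14,6.3],[-1.41,2.14,6.3],[-1.41,2.14,6.3],[-1.41,2.14,6.3],[-1.41,2.14,6.3],[-1.41,2.14,6.3]],"grip":[100,100,100,100,100,100,100,100,100,100]}';python3 -m jog '{"delta_pos":[[-7,23,-6],[0,0,0],[0,0,0]],"rot":[[-1.41,2.14,6.3],[0,0,0],[0,0,0]],"grip":[100,100,100]}'
python3 - <<'E'
from panel import *
c=cap("wrist");crop(c["frame"],160,0,640,400,1.25,"pics/w6.png");s=r.sense();print(s["time_s"],s["tcp_pos"],s["ee_rot"],s["joints"].round(1))
print("expected grip px in crop",(proj(c,[[.527,.3155,.113],[.527,.3155,.061]])-[160,0])*1.25)
np.savez("w6.npz",K=c["K"],xyz=c["xyz"],o=c["orientation"])
E
```

```text
time_s: 9.8
tcp_pos: [0.4959, 0.3056, 0.2533]
ee_rot: [[0.883, -0.469, 0.035], [-0.47, -0.883, 0.015], [0.024, -0.029, -0.999]]
wrist_force: [-0.3, 1.5, -0.0]
gripper_width: 0.996
time_s: 10.05
tcp_pos: [0.4891, 0.3288, 0.2465]
ee_rot: [[0.928, -0.374, -0.002], [-0.374, -0.928, -0.008], [0.001, 0.008, -1.0]]
wrist_force: [-0.6, -0.1, 0.2]
gripper_width: 0.997
10.1 [0.48928042 0.32803428 0.24736618] [[ 9.27243256e-01 -3.74458466e-01 -8.95826631e-04]
 [-3.74454374e-01 -9.27215255e-01 -7.46946501e-03]
 [ 1.96638029e-03  7.26145726e-03 -9.99971702e-01]] [ 49.7  18.7  -4.7   0.3 -67.   18.2]
expected grip px in crop [[195.03349889 191.8383006 ]
 [195.10855383 184.96628313]]
```

View pics/w6.png

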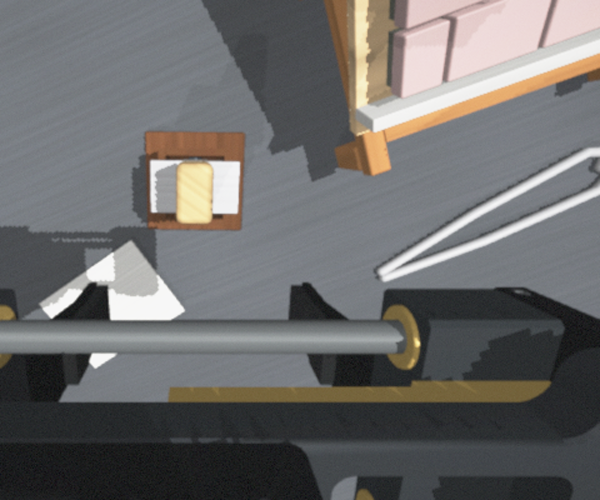

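Wrist view: the handle top is at (195,193), 1 px from where I expected it. Its narrow side and the plate's long axis both lie along the jaws. I descend straight onto it.

```bash
python3 -m jog '{"delta_pos":[[13,-4,-5],[13,-4,-10],[12,-4.5,-15],[0,0,-30],[0,0,-30],[0,0,-30],[0,0,-20],[0,0,-8],[0,0,0],[0,0,0]],"rot":[[-0.2,0,0],[-0.2,0,0],[0,0,0],[0,0,0],[0,0,0],[0,0,0],[0,0,0],[0,0,0],[0,0,0],[0,0,0]],"grip":[100,100,100,100,100,100,100,80,80,80]}'
```

```text
time_s: 10.93
tcp_pos: [0.5287, 0.3154, 0.1017]
ee_rot: [[0.927, -0.374, 0.002], [-0.374, -0.927, -0.012], [0.006, 0.01, -1.0]]
wrist_force: [-0.4, 0.7, 0.8]
gripper_width: 0.859
```

```bash
python3 -m jog '{"delta_pos":[[-1.5,0,-4],[0,0,-3.5],[0,0,0],[0,0,0],[0,0,0],[0,0,0],[0,0,0],[0,0,0],[0,0,0],[0,0,0]],"rot":[[0.4,0,0],[0.2,0,0],[0,0,0],[0,0,0],[0,0,0],[0,0,0],[0,0,0],[0,0,0],[0,0,0],[0,0,0]],"grip":[80,70,40,0,0,0,0,0,0,0]}';python3 -m jog '{"delta_pos":[[0,0,0],[0,0,0],[0,0,0],[0,0,0],[0,0,0]],"rot":[[0,0,0],[0,0,0],[0,0,0],[0,0,0],[0,0,0]],"grip":[0,0,0,0,0]}'
```

```text
time_s: 11.77
tcp_pos: [0.5263, 0.3162, 0.0941]
ee_rot: [[0.928, -0.373, 0.002], [-0.373, -0.928, -0.001], [0.002, -0.0, -1.0]]
wrist_force: [-0.2, 0.8, 1.4]
gripper_width: 0.316
time_s: 12.18
tcp_pos: [0.5263, 0.3162, 0.0941]
ee_rot: [[0.928, -0.373, 0.002], [-0.373, -0.928, -0.001], [0.002, -0.0, -1.0]]
wrist_force: [-0.6, 1.3, 0.2]
gripper_width: 0.323
```

```bash
python3 -m jog '{"delta_pos":[[0,0,8],[0,0,20],[0,0,35],[0,0,40],[0,0,40],[0,0,40],[0,0,0]],"rot":[[0,0,0],[0,0,0],[0,0,0],[0,0,0],[0,0,0],[0,0,0],[0,0,0]],"grip":[0,0,0,0,0,0,0]}'
cat >> panel.py <<'E'
RR=np.c_[R0@[1,0,0],R0@[0,-1,0],R0@[0,0,-1]]
E
python3 - <<'E'
from panel import *
plan([0,150,160],RR);print(r.sense()["joints"].round(1))
E
```

```text
time_s: 12.77
tcp_pos: [0.5292, 0.3172, 0.2869]
ee_rot: [[0.928, -0.373, 0.015], [-0.373, -0.928, 0.008], [0.011, -0.013, -1.0]]
wrist_force: [1.6, 1.6, -2.7]
gripper_width: 0.32
target [0.562  0.1833 0.3081] delta mm [  32.9 -133.8   21.2] rot [ -6.12 -24.73  18.81] 31.7 t 12.7667
tcp in panel [-44.3 282.2 158. ]
[ 46.1  19.4   2.1   0.3 -71.7  21.9]
```

```bash
python3 -m jog '{"delta_pos":[[5.5,-22.3,3.5],[5.5,-22.3,3.5],[5.5,-22.3,3.5],[5.5,-22.3,3.5],[5.5,-22.3,3.5],[5.5,-22.3,3.5],[0,0,0],[0,0,0],[0,0,0]],"rot":[[-1.02,-4.12,3.13],[-1.02,-4.12,3.13],[-1.02,-4.12,3.13],[-1.02,-4.12,3.13],[-1.02,-4.12,3.13],[-1.02,-4.12,3.13],[0,0,0],[0,0,0],[0,0,0]],"grip":[0,0,0,0,0,0,0,0,0]}'
python3 - <<'E'
from panel import *
plan([0,113,102],RR);print(r.sense()["wrist_force"])
E
```

```text
time_s: 13.52
tcp_pos: [0.5587, 0.1815, 0.2975]
ee_rot: [[0.903, -0.053, 0.427], [-0.043, -0.998, -0.034], [0.429, 0.012, -0.903]]
wrist_force: [-0.1, -0.0, -3.5]
gripper_width: 0.32
target [0.5858 0.1452 0.256 ] delta mm [ 27.  -36.3 -41.5] rot [ 0.66 -0.66  0.47] 1.0 t 13.5167
tcp in panel [ -7.6 148.  151.8]
[-0.13963816 -0.01724852 -3.53194418]
```

```bash
python3 -m jog '{"delta_pos":[[9,-12,-14],[9,-12,-14],[9,-12.3,-13.5],[0,0,0],[0,0,0],[0,0,0]],"rot":[[0.22,-0.22,0.16],[0.22,-0.22,0.16],[0.22,-0.22,0.15],[0,0,0],[0,0,0],[0,0,0]],"grip":[0,0,0,0,0,0]}'
python3 - <<'E'
from panel import *
c=cap("side");c2=cap("wrist");plan([0,113,94],RR)
crop(c["frame"],190,170,330,310,3,"/tmp/a.png");crop(c2["frame"],0,0,640,400,.65,"/tmp/b.png")
a=cv2.imread("/tmp/a.png");b=cv2.imread("/tmp/b.png");b=cv2.copyMakeBorder(b,0,420-260,0,0,0);cv2.imwrite("pics/m7.png",np.hstack([a,b[:, :380]]))
E
```

```text
time_s: 14.02
tcp_pos: [0.587, 0.1469, 0.2571]
ee_rot: [[0.897, -0.044, 0.44], [-0.039, -0.999, -0.018], [0.441, -0.001, -0.898]]
wrist_force: [0.6, 0.6, -3.5]
gripper_width: 0.32
target [0.5893 0.1451 0.2488] delta mm [ 2.5 -2.  -8.9] rot [-0.08  0.18 -0.13] 0.2 t 14.1167
tcp in panel [  1.5 114.9 103.1]
```

View pics/m7.png

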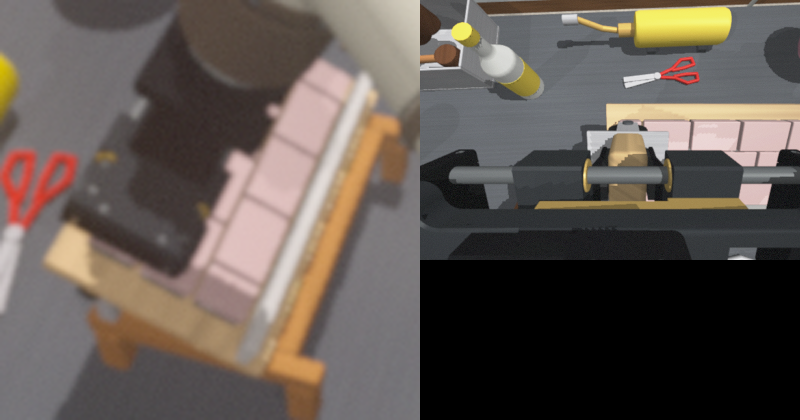

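The view shows the roller held straight: its plate is parallel to the course and the wheel is over the +111 half brick. I feel for contact.

```bash
python3 -m jog '{"delta_pos":[[0,-2,-4],[2,0,-4],[0.9,0,-1.8],[0,0,0],[0,0,0]],"rot":[[0,0.1,0],[0,0,0],[0,0,0],[0,0,0],[0,0,0]],"grip":[0,0,0,0,0]}'
python3 -m jog '{"delta_pos":[[0.4,0,-0.9],[0.4,0,-0.9],[0,0,0],[0,0,0]],"rot":[[0,0,0],[0,0,0],[0,0,0],[0,0,0]],"grip":[0,0,0,0]}'
cat > st.py <<'E'
from panel import *
s=r.sense();print("panel tcp",(R0.T@(s["tcp_pos"]-PO)*1000).round(1),"F",(R0.T@(s["wrist_force"]+[0,0,3.6])).round(1),"rot err",Ro.from_matrix(RR@s["ee_rot"].T).as_rotvec(degrees=True).round(2),s["time_s"])
E
python3 st.py
```

```text
time_s: 14.53
tcp_pos: [0.589, 0.1439, 0.2466]
ee_rot: [[0.898, -0.044, 0.438], [-0.04, -0.999, -0.019], [0.438, -0.0, -0.899]]
wrist_force: [-1.8, 0.7, -2.2]
gripper_width: 0.318
time_s: 14.87
tcp_pos: [0.5897, 0.1438, 0.2453]
ee_rot: [[0.898, -0.044, 0.438], [-0.04, -0.999, -0.019], [0.438, -0.0, -0.899]]
wrist_force: [-4.5, 0.1, 1.4]
gripper_width: 0.32
panel tcp [ -1.1 111.7  90.7] F [-1.9 -0.1  6.4] rot err [-0.02 -0.   -0.06] 14.8667
```

```bash
python3 -m jog '{"delta_pos":[[1.2,0,-0.2],[0.4,0,-0.8],[-0.2,-4,0],[-0.4,-9,0],[-0.5,-12,0],[-0.6,-12,0],[-0.5,-12,0],[-0.6,-12,0],[-0.5,-12,0],[-0.6,-12,0]],"rot":[[0,0,0],[0,0,0],[0,0,0],[0,0,0],[0,0,0],[0,0,0],[0,0,0],[0,0,0],[0,0,0],[0,0,0]],"grip":[0,0,0,0,0,0,0,0,0,0]}'; python3 st.py
```

```text
time_s: 15.7
tcp_pos: [0.5878, 0.0587, 0.245]
ee_rot: [[0.897, -0.043, 0.439], [-0.04, -0.999, -0.018], [0.44, -0.001, -0.898]]
wrist_force: [-3.9, 0.4, 1.9]
gripper_width: 0.325
panel tcp [ 0.6 26.7 89.5] F [-1.1  0.3  6.6] rot err [-0.07  0.1  -0.11] 15.7
```

```bash
python3 -m jog '{"delta_pos":[[-0.6,-14,0],[-0.6,-14,0],[-0.6,-14,0],[-0.6,-14,0],[-0.6,-14,0],[-0.6,-14,0],[-0.6,-14,0],[-0.6,-14,0],[-0.6,-14,0],[-0.4,-9,0]],"rot":[[0,0,0],[0,0,0],[0,0,0],[0,0,0],[0,0,0],[0,0,0],[0,0,0],[0,0,0],[0,0,0],[0,0,0]],"grip":[0,0,0,0,0,0,0,0,0,0]}'; python3 -m jog '{"delta_pos":[[0.6,0,-0.9],[0.5,0,-0.9],[0,0,0]],"rot":[[0,0,0],[0,0,0],[0,0,0]],"grip":[0,0,0]}'; python3 st.py
```

```text
time_s: 16.53
tcp_pos: [0.5814, -0.0774, 0.2447]
ee_rot: [[0.898, -0.045, 0.438], [-0.04, -0.999, -0.02], [0.438, 0.0, -0.899]]
wrist_force: [-4.5, 1.3, 2.6]
gripper_width: 0.318
time_s: 16.78
tcp_pos: [0.5822, -0.0773, 0.2434]
ee_rot: [[0.898, -0.045, 0.437], [-0.04, -0.999, -0.021], [0.438, 0.001, -0.899]]
wrist_force: [-9.0, 0.2, 6.1]
gripper_width: 0.323
panel tcp [   0.4 -109.4   87.8] F [-3.8 -0.2 12.6] rot err [ 0.06 -0.05  0.  ] 16.7833
```

```bash
python3 -m jog '{"delta_pos":[[0,5,-0.2],[0.3,10,0],[0.6,14,0],[0.6,14,0],[0.6,14,0],[0.6,14,0],[0.6,14,0],[0.6,14,0],[0.6,14,0],[0.6,14,0]],"rot":[[0,0,0],[0,0,0],[0,0,0],[0,0,0],[0,0,0],[0,0,0],[0,0,0],[0,0,0],[0,0,0],[0,0,0]],"grip":[0,0,0,0,0,0,0,0,0,0]}'; python3 st.py;  python3 -m jog '{"delta_pos":[[0.6,14,0],[0.6,14,0],[0.6,14,0],[0.6,14,0],[0.6,14,0],[0.6,14,0],[0.4,9,0],[0,0,0]],"rot":[[0,0,0],[0,0,0],[0,0,0],[0,0,0],[0,0,0],[0,0,0],[0,0,0],[0,0,0]],"grip":[0,0,0,0,0,0,0,0]}'; python3 st.py
```

```text
time_s: 17.62
tcp_pos: [0.5887, 0.0515, 0.2437]
ee_rot: [[0.897, -0.044, 0.44], [-0.04, -0.999, -0.019], [0.441, -0.001, -0.898]]
wrist_force: [-2.7, -0.7, 1.8]
gripper_width: 0.32
panel tcp [ 1.  19.5 87.8] F [-0.1 -0.8  6. ] rot err [-0.03  0.15 -0.09] 17.6167
time_s: 18.28
tcp_pos: [0.5933, 0.1462, 0.2439]
ee_rot: [[0.896, -0.041, 0.442], [-0.038, -0.999, -0.016], [0.442, -0.002, -0.897]]
wrist_force: [-2.2, 0.2, 4.1]
gripper_width: 0.322
panel tcp [  1.5 114.4  87.8] F [1.4 0.1 7.9] rot err [-0.13  0.22 -0.26] 18.2833
```

```bash
python3 -m jog '{"delta_pos":[[-0.1,0,-1.1],[-0.1,0,-1.2],[-0.3,-6,0],[-0.6,-13,0],[-0.6,-14,0],[-0.6,-14,0],[-0.6,-14,0],[-0.6,-14,0],[-0.6,-14,0],[-0.6,-14,0]],"rot":[[0,0,0.2],[0,0,0],[0,0,0],[0,0,0],[0,0,0],[0,0,0],[0,0,0],[0,0,0],[0,0,0],[0,0,0]],"grip":[0,0,0,0,0,0,0,0,0,0]}'; python3 st.py;  python3 -m jog '{"delta_pos":[[-0.6,-14,0],[-0.6,-14,0],[-0.6,-14,0],[-0.6,-14,0],[-0.6,-14,0],[-0.6,-14,0],[-0.6,-14,0],[-0.6,-14,0],[-0.3,-6,0],[0,0,0]],"rot":[[0,0,0],[0,0,0],[0,0,0],[0,0,0],[0,0,0],[0,0,0],[0,0,0],[0,0,0],[0,0,0],[0,0,0]],"grip":[0,0,0,0,0,0,0,0,0,0]}'; python3 st.py
```

```text
time_s: 19.12
tcp_pos: [0.5882, 0.0406, 0.2435]
ee_rot: [[0.895, -0.04, 0.444], [-0.037, -0.999, -0.016], [0.444, -0.002, -0.896]]
wrist_force: [-11.6, 2.1, 14.8]
gripper_width: 0.32
panel tcp [ 1.   8.6 87.6] F [-2.4  1.5 21.6] rot err [-0.11  0.35 -0.32] 19.1167
time_s: 19.95
tcp_pos: [0.5824, -0.0791, 0.2433]
ee_rot: [[0.896, -0.043, 0.442], [-0.038, -0.999, -0.019], [0.442, 0.0, -0.897]]
wrist_force: [-11.7, 0.1, 15.1]
gripper_width: 0.317
panel tcp [   0.6 -111.3   87.6] F [-2.3 -0.4 21.9] rot err [ 0.03  0.24 -0.15] 19.95
```

```bash
python3 -m jog '{"delta_pos":[[0.2,0,-0.5],[0.3,6,0],[0.6,14,0],[0.6,14,0],[0.6,14,0],[0.6,14,0],[0.6,14,0],[0.6,14,0],[0.6,14,0],[0.6,14,0]],"rot":[[0,0.1,-0.1],[0,0.1,-0.1],[0,0,0],[0,0,0],[0,0,0],[0,0,0],[0,0,0],[0,0,0],[0,0,0],[0,0,0]],"grip":[0,0,0,0,0,0,0,0,0,0]}'; python3 st.py;  python3 -m jog '{"delta_pos":[[0.6,14,0],[0.6,14,0],[0.6,14,0],[0.6,14,0],[0.6,14,0],[0.6,14,0],[0.6,14,0],[0.3,7,0],[0,0,0]],"rot":[[0,0,0],[0,0,0],[0,0,0],[0,0,0],[0,0,0],[0,0,0],[0,0,0],[0,0,0],[0,0,0]],"grip":[0,0,0,0,0,0,0,0,0]}'; python3 st.py
```

```text
time_s: 20.78
tcp_pos: [0.5888, 0.0412, 0.2437]
ee_rot: [[0.896, -0.044, 0.441], [-0.04, -0.999, -0.018], [0.441, -0.001, -0.897]]
wrist_force: [-8.8, -1.1, 14.9]
gripper_width: 0.318
panel tcp [ 1.6  9.2 87.6] F [ 0.2 -1.5 20.4] rot err [-0.06  0.2  -0.07] 20.7833
time_s: 21.53
tcp_pos: [0.5941, 0.1485, 0.244]
ee_rot: [[0.896, -0.04, 0.442], [-0.038, -0.999, -0.014], [0.443, -0.004, -0.897]]
wrist_force: [-8.5, 0.6, 13.7]
gripper_width: 0.32
panel tcp [  2.1 116.7  87.6] F [-0.1  0.3 19.3] rot err [-0.24  0.28 -0.29] 21.5333
```

```bash
python3 -m jog '{"delta_pos":[[-0.6,0,-0.6],[-0.4,-4,-0.4],[-0.5,-10,0],[-0.5,-10,0],[-0.5,-10,0],[-0.5,-10,0],[-0.5,-10,0]],"rot":[[-0.1,0.1,-0.1],[0,0,-0.1],[0,0,0],[0,0,0],[0,0,0],[0,0,0],[0,0,0]],"grip":[0,0,0,0,0,0,0]}'; python3 st.py;  python3 -m jog '{"delta_pos":[[-0.6,-13,0],[-0.6,-13,0],[-0.6,-13,0],[-0.6,-13,0],[-0.6,-13,0],[-0.6,-13,0],[-0.6,-13,0],[-0.6,-13,0],[-0.6,-13,0],[-0.6,-13,0]],"rot":[[0,0,0],[0,0,0],[0,0,0],[0,0,0],[0,0,0],[0,0,0],[0,0,0],[0,0,0],[0,0,0],[0,0,0]],"grip":[0,0,0,0,0,0,0,0,0,0]}'; python3 st.py;python3 -m jog '{"delta_pos":[[-0.6,-13,0],[-0.6,-13,0],[-0.6,-13,0],[-0.3,-7,0],[0,0,0]],"rot":[[0,0,0],[0,0,0],[0,0,0],[0,0,0],[0,0,0]],"grip":[0,0,0,0,0]}'; python3 st.py
```

```text
time_s: 22.12
tcp_pos: [0.5911, 0.0931, 0.2438]
ee_rot: [[0.896, -0.045, 0.443], [-0.042, -0.999, -0.017], [0.443, -0.003, -0.897]]
wrist_force: [-8.0, 1.6, 14.7]
gripper_width: 0.324
panel tcp [ 1.6 61.2 87.6] F [ 0.8  1.2 20. ] rot err [-0.17  0.3  -0.02] 22.1167
time_s: 22.95
tcp_pos: [0.5841, -0.0386, 0.2432]
ee_rot: [[0.896, -0.047, 0.441], [-0.042, -0.999, -0.021], [0.441, 0.001, -0.897]]
wrist_force: [-10.3, 1.1, 15.0]
gripper_width: 0.322
panel tcp [  0.4 -70.7  87.6] F [-1.2  0.7 21.3] rot err [0.04 0.19 0.07] 22.95
time_s: 23.37
tcp_pos: [0.5817, -0.086, 0.243]
ee_rot: [[0.897, -0.049, 0.44], [-0.043, -0.999, -0.023], [0.44, 0.002, -0.898]]
wrist_force: [-11.0, 0.0, 16.1]
gripper_width: 0.323
panel tcp [ 1.000e-01 -1.182e+02  8.760e+01] F [-1.2 -0.5 22.5] rot err [0.12 0.12 0.21] 23.3667
```

```bash
python3 -m jog '{"delta_pos":[[-4,0,8],[-8,0,16],[-12,0,25],[-12,0,25],[0,0,0]],"rot":[[0,0,0],[0,0,0],[0,0,0],[0,0,0],[0,0,0]],"grip":[0,0,0,0,0]}'
cat > sd.py <<'E'
from panel import *
import sys
s=r.sense();a=np.radians(-112);y=np.array([np.cos(a),np.sin(a),0]);z=np.array([0,0,-1.]);Rt=np.c_[np.cross(y,z),y,z]
W=np.array([.5263,.3162,float(sys.argv[1])]);print(((W-s["tcp_pos"])*1000).round(1),Ro.from_matrix(Rt@s["ee_rot"].T).as_rotvec(degrees=True).round(2),s["wrist_force"].round(1),s["time_s"])
E
python3 sd.py .25
```

```text
time_s: 23.78
tcp_pos: [0.5446, -0.0843, 0.3171]
ee_rot: [[0.897, -0.047, 0.44], [-0.042, -0.999, -0.021], [0.44, 0.001, -0.898]]
wrist_force: [1.8, -0.0, -2.9]
gripper_width: 0.316
[-18.3 400.5 -67.1] [  5.65  25.64 -18.96] [ 1.8 -0.  -2.9] 23.7833
```

```bash
python3 -m jog '{"delta_pos":[[-1,15,0],[-1,27,0],[-1,27,0],[-1,27,0],[-1,27,0],[-1,27,0],[-1,27,0],[-1,27,0],[-1,27,0],[-1,27,0]],"rot":[[0,0,0],[0,0,0],[0,0,0],[0,0,0],[0,0,0],[0,0,0],[0.56,2.56,-1.9],[0.56,2.56,-1.9],[0.56,2.56,-1.9],[0.56,2.56,-1.9]],"grip":[0,0,0,0,0,0,0,0,0,0]}';python3 -m jog '{"delta_pos":[[-1,27,0],[-1,27,0],[-1,27,0],[-2,27,0],[-2,27,-20],[-1,7,-40],[0,0,0],[0,0,0]],"rot":[[0.56,2.56,-1.9],[0.56,2.56,-1.9],[0.56,2.56,-1.9],[0.56,2.56,-1.9],[0.56,2.56,-1.9],[0.56,2.56,-1.9],[0,0,0],[0,0,0]],"grip":[0,0,0,0,0,0,0,0]}'; python3 sd.py .17
```

```text
time_s: 24.62
tcp_pos: [0.5333, 0.1751, 0.3098]
ee_rot: [[0.949, -0.183, 0.256], [-0.18, -0.983, -0.033], [0.258, -0.015, -0.966]]
wrist_force: [0.7, -0.9, -3.6]
gripper_width: 0.316
time_s: 25.28
tcp_pos: [0.5254, 0.315, 0.2473]
ee_rot: [[0.927, -0.375, -0.014], [-0.375, -0.927, -0.006], [-0.011, 0.01, -1.0]]
wrist_force: [-0.3, -1.1, -3.0]
gripper_width: 0.32
[  0.9   1.2 -77.3] [ 0.33 -0.79  0.01] [-0.3 -1.1 -3. ] 25.2833
```

```bash
python3 -m jog '{"delta_pos":[[0.9,1.2,-30],[0,0,-30],[0,0,-20],[0,0,-10],[0,0,0],[0,0,0]],"rot":[[0.3,-0.7,0],[0,0,0],[0,0,0],[0,0,0],[0,0,0],[0,0,0]],"grip":[0,0,0,0,0,0]}';  python3 sd.py .096
```

```text
time_s: 25.78
tcp_pos: [0.5283, 0.3172, 0.1638]
ee_rot: [[0.927, -0.374, 0.008], [-0.374, -0.927, 0.007], [0.005, -0.009, -1.0]]
wrist_force: [0.1, -0.2, -3.8]
gripper_width: 0.321
[ -2.   -1.  -67.8] [-0.4   0.45 -0.02] [ 0.1 -0.2 -3.8] 25.7833
```

```bash
python3 -m jog '{"delta_pos":[[-1.5,-1,-10],[0,0,-10],[0,0,-10],[0,0,0],[0,0,0]],"rot":[[-0.3,0.4,0],[0,0,0],[0,0,0],[0,0,0],[0,0,0]],"grip":[0,0,0,0,0]}';  python3 sd.py .096
```

```text
time_s: 26.2
tcp_pos: [0.5254, 0.3156, 0.131]
ee_rot: [[0.927, -0.375, -0.003], [-0.375, -0.927, -0.001], [-0.003, 0.002, -1.0]]
wrist_force: [-0.1, -0.2, -3.9]
gripper_width: 0.321
[  0.9   0.6 -35. ] [ 0.05 -0.2   0.02] [-0.1 -0.2 -3.9] 26.2
```

Already 13 mm inside the box, with no contact force.

```bash
python3 -m jog '{"delta_pos":[[0.7,0.5,-12],[0,0,-10],[0,0,-8],[0,0,-3],[0,0,0],[0,0,0]],"rot":[[0,-0.1,0],[0,0,0],[0,0,0],[0,0,0],[0,0,0],[0,0,0]],"grip":[0,0,0,0,0,0]}';  python3 -m jog '{"delta_pos":[[0,0,-1],[0,0,0],[0,0,0]],"rot":[[0,0,0],[0,0,0],[0,0,0]],"grip":[0,0,0]}';  python3 sd.py .0941
```

```text
time_s: 26.7
tcp_pos: [0.5266, 0.3166, 0.099]
ee_rot: [[0.927, -0.375, -0.0], [-0.375, -0.927, 0.001], [-0.0, -0.0, -1.0]]
wrist_force: [-0.1, -0.2, -3.3]
gripper_width: 0.319
time_s: 26.95
tcp_pos: [0.5266, 0.3166, 0.0985]
ee_rot: [[0.927, -0.375, 0.0], [-0.375, -0.927, 0.001], [-0.0, -0.001, -1.0]]
wrist_force: [-0.2, 0.3, -3.6]
gripper_width: 0.325
[-0.3 -0.4 -4.4] [-0.08  0.01  0.02] [-0.2  0.3 -3.6] 26.95
```

```bash
python3 -m jog '{"delta_pos":[[0,0,-1.5],[0,0,-1.5],[0,0,0],[0,0,0],[0,0,0]],"rot":[[0,0,0],[0,0,0],[0,0,0],[0,0,0],[0,0,0]],"grip":[0,0,0,0,0]}';  python3 -m jog '{"delta_pos":[[0,0,-1],[0,0,0],[0,0,0]],"rot":[[0,0,0],[0,0,0],[0,0,0]],"grip":[0,0,0]}';  python3 sd.py .0941
```

```text
time_s: 27.37
tcp_pos: [0.5264, 0.3165, 0.095]
ee_rot: [[0.927, -0.375, -0.0], [-0.375, -0.927, 0.001], [-0.001, -0.001, -1.0]]
wrist_force: [0.8, 0.7, -4.5]
gripper_width: 0.323
time_s: 27.62
tcp_pos: [0.5266, 0.3166, 0.0942]
ee_rot: [[0.927, -0.375, 0.0], [-0.375, -0.927, 0.001], [-0.0, -0.001, -1.0]]
wrist_force: [0.5, 0.1, -3.4]
gripper_width: 0.317
[-0.3 -0.4 -0.1] [-0.06  0.    0.01] [ 0.5  0.1 -3.4] 27.6167
```

```bash
python3 -m jog '{"delta_pos":[[0,0,-0.7],[0,0,0],[0,0,0]],"rot":[[0,0,0],[0,0,0],[0,0,0]],"grip":[0,0,0]}'; python3 -m jog '{"delta_pos":[[0,0,-0.7],[0,0,0],[0,0,0]],"rot":[[0,0,0],[0,0,0],[0,0,0]],"grip":[0,0,0]}'
```

```text
time_s: 27.87
tcp_pos: [0.5266, 0.3166, 0.0941]
ee_rot: [[0.927, -0.375, 0.0], [-0.375, -0.927, 0.001], [-0.0, -0.001, -1.0]]
wrist_force: [-1.9, -0.0, 2.4]
gripper_width: 0.313
time_s: 28.12
tcp_pos: [0.5266, 0.3167, 0.0941]
ee_rot: [[0.927, -0.374, 0.001], [-0.374, -0.927, 0.001], [0.0, -0.001, -1.0]]
wrist_force: [-3.7, 0.4, 5.5]
gripper_width: 0.32
```

Seated on the rim, at the same height as at the start. I release, lift clear and take the last look.

```bash
python3 -m jog '{"delta_pos":[[0,0,0.7],[0,0,0],[0,0,0],[0,0,0],[0,0,0],[0,0,0],[0,0,0],[0,0,0]],"rot":[[0,0,0],[0,0,0],[0,0,0],[0,0,0],[0,0,0],[0,0,0],[0,0,0],[0,0,0]],"grip":[0,40,60,80,80,80,80,80]}'; python3 -m jog '{"delta_pos":[[0,0,10],[0,0,30],[0,0,40],[0,0,40],[-15,0,30],[-30,10,10],[-30,10,0],[-30,10,0],[-30,10,0],[-30,10,0]],"rot":[[0,0,0],[0,0,0],[0,0,0],[0,0,0],[0,0,0],[0,0,0],[0,0,0],[0,0,0],[0,0,0],[0,0,0]],"grip":[80,80,90,100,100,100,100,100,100,100]}'
python3 - <<'E'
from panel import *
s=cap("side");t=cap("top");w=cap("wrist");print(r.sense()["time_s"])
crop(s["frame"],200,165,330,295,3.07,"/tmp/a.png");crop(t["frame"],180,120,360,220,2.2,"/tmp/b.png");crop(w["frame"],0,0,640,250,.62,"/tmp/c.png")
a=cv2.resize(cv2.imread("/tmp/a.png"),(400,400));b=cv2.imread("/tmp/b.png");c=cv2.imread("/tmp/c.png")
im=np.zeros((400,800,3),np.uint8);im[:400,:400]=a;im[:b.shape[0],400:400+b.shape[1]]=b;h=min(c.shape[0],400-b.shape[0]);im[b.shape[0]:b.shape[0]+h,400:400+c.shape[1]]=c[:h];cv2.imwrite("pics/final.png",im)
E
```

```text
time_s: 28.78
tcp_pos: [0.5265, 0.3165, 0.0932]
ee_rot: [[0.927, -0.375, -0.0], [-0.375, -0.927, 0.001], [-0.001, -0.001, -1.0]]
wrist_force: [-0.6, -0.1, 0.2]
gripper_width: 0.75
time_s: 29.62
tcp_pos: [0.3601, 0.3666, 0.2544]
ee_rot: [[0.927, -0.375, 0.0], [-0.375, -0.927, 0.002], [-0.0, -0.002, -1.0]]
wrist_force: [-0.4, 0.4, 0.1]
gripper_width: 0.998
29.7667
```

View pics/final.png

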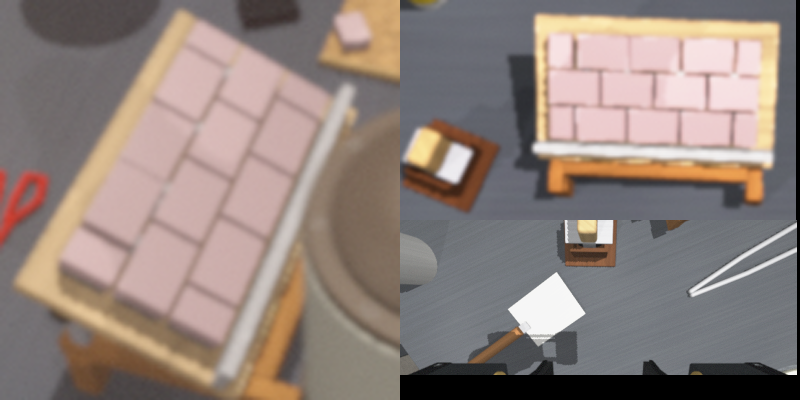

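The roller hangs upright in its stand. The course looks flush, but in the side view the joint at (120,240), next to the half brick, looks wider than the one on the brick's other side. I measure it.

```bash
python3 - <<'E'
from panel import *
for n in("top","side"):
    c=cap(n);p,q=fit([*PO,YAW/100],[c],st=(.002,.002,.002,.005));print(n,p,q)
    g=gaussian_filter(c["frame"].astype(float).mean(2),.3)
    ys=np.arange(-130,130,1.)
    for x0,nm in((0,"edge"),(-43,"mid")):
        prof=0
        for x in np.arange(-12,13,2):
            W=p[:3]+np.c_[0*ys+x+x0,ys,0*ys]/1000@Rp(p[3]*100).T;uv=proj(c,W);prof=prof+map_coordinates(g,[uv[:,1],uv[:,0]],order=1)
        prof/=13;d=gaussian_filter(prof,15)-prof
        print(nm,[(ys[i],d[i].round(1),(d[max(0,i-5):i+6].clip(0).sum()).round()) for i in range(3,len(ys)-3) if d[i]==d[i-3:i+4].max() and d[i]>3])
E
```

```text
top [ 0.6256217   0.03017045  0.16375102 -0.02699372] [np.float64(0.8564124637594738)]
edge [(np.float64(-95.0), np.float64(37.0), np.float64(205.0)), (np.float64(-31.0), np.float64(44.3), np.float64(226.0)), (np.float64(29.0), np.float64(11.8), np.float64(56.0)), (np.float64(94.0), np.float64(67.2), np.float64(388.0))]
mid [(np.float64(-63.0), np.float64(53.2), np.float64(293.0)), (np.float64(0.0), np.float64(47.9), np.float64(283.0)), (np.float64(63.0), np.float64(36.7), np.float64(201.0))]
side [ 0.62700786  0.02655938  0.15935604 -0.02618435] [np.float64(0.8522894804180015)]
edge [(np.float64(-96.0), np.float64(16.9), np.float64(112.0)), (np.float64(-32.0), np.float64(18.3), np.float64(113.0)), (np.float64(30.0), np.float64(6.7), np.float64(39.0)), (np.float64(94.0), np.float64(46.1), np.float64(310.0))]
mid [(np.float64(-64.0), np.float64(19.1), np.float64(131.0)), (np.float64(0.0), np.float64(24.6), np.float64(170.0)), (np.float64(64.0), np.float64(24.8), np.float64(152.0))]
```

The brick has crept about 2.6 mm toward y=0 during rolling: its joints are now about 1 mm and 6 mm instead of 3.5 mm each. There is time to mend it, so I'll ease it back by friction with closed fingertips, pressing lightly on its top.

```bash
python3 - <<'E'
from panel import *
plan([0,60,75],RR)
E
```

```text
target [0.5952 0.0917 0.2317] delta mm [ 233.6 -275.   -22.4] rot [ -5.67 -25.51  19.02] 32.3 t 29.8667
tcp in panel [-211.1  324.1  202.9]
```

```bash
python3 -m jog '{"delta_pos":[[19.5,-23,5],[19.5,-23,5],[19.5,-23,0],[19.5,-23,0],[19.5,-23,0],[19.5,-23,0],[19.5,-23,0],[19.5,-23,0],[19.5,-23,-8],[19.5,-23,-8]],"rot":[[-0.47,-2.13,1.58],[-0.47,-2.13,1.58],[-0.47,-2.13,1.58],[-0.47,-2.13,1.58],[-0.47,-2.13,1.58],[-0.47,-2.13,1.58],[-0.47,-2.13,1.58],[-0.47,-2.13,1.58],[-0.47,-2.13,1.58],[-0.47,-2.13,1.58]],"grip":[0,0,0,0,0,0,0,0,0,0]}';python3 -m jog '{"delta_pos":[[19.5,-23,-8],[19.5,-23,-8],[0,0,0],[0,0,0],[0,0,0],[0,0,0],[0,0,0]],"rot":[[-0.47,-2.13,1.58],[-0.47,-2.13,1.58],[0,0,0],[0,0,0],[0,0,0],[0,0,0],[0,0,0]],"grip":[0,0,0,0,0,0,0]}'; python3 -c "
from panel import *
plan([0,60,29],RR)"
```

```text
time_s: 30.7
tcp_pos: [0.5584, 0.1346, 0.248]
ee_rot: [[0.922, -0.103, 0.372], [-0.1, -0.995, -0.028], [0.373, -0.011, -0.928]]
wrist_force: [0.6, 1.0, 0.2]
gripper_width: 0.325
time_s: 31.28
tcp_pos: [0.5958, 0.0915, 0.2322]
ee_rot: [[0.897, -0.046, 0.439], [-0.042, -0.999, -0.02], [0.44, -0.001, -0.898]]
wrist_force: [0.5, -0.2, 0.3]
gripper_width: 0.006
target [0.6153 0.0908 0.1904] delta mm [ 19.5  -0.6 -41.9] rot [-0.04  0.1   0.06] 0.1 t 31.2833
tcp in panel [ 0.8 59.8 75.2]
```

```bash
cat > sf.py <<'E'
from panel import *
s=r.sense();print("panel tcp",(R0.T@(s["tcp_pos"]-PO)*1000).round(2),"F",(R0.T@s["wrist_force"]).round(1),s["time_s"])
E
python3 -m jog '{"delta_pos":[[8,0,-18],[7,0,-15],[4,-0.5,-8],[0.4,0,-0.9],[0,0,0],[0,0,0]],"rot":[[0,0.1,0],[0,0,0],[0,0,0],[0,0,0],[0,0,0],[0,0,0]],"grip":[0,0,0,0,0,0]}'; python3 sf.py; python3 -m jog '{"delta_pos":[[0.4,0,-0.9],[0.4,0,-0.9],[0,0,0],[0,0,0]],"rot":[[0,0,0],[0,0,0],[0,0,0],[0,0,0]],"grip":[0,0,0,0]}'; python3 sf.py;python3 -m jog '{"delta_pos":[[0.4,0,-0.9],[0,0,0],[0,0,0]],"rot":[[0,0,0],[0,0,0],[0,0,0]],"grip":[0,0,0]}'; python3 sf.py
```

```text
time_s: 31.78
tcp_pos: [0.6151, 0.0908, 0.1904]
ee_rot: [[0.898, -0.046, 0.438], [-0.042, -0.999, -0.02], [0.438, -0.001, -0.899]]
wrist_force: [-0.6, -0.6, 0.4]
gripper_width: 0.005
panel tcp [-0.18 59.96 29.13] F [-0.4 -0.6  0.7] 31.7833
time_s: 32.12
tcp_pos: [0.6156, 0.0901, 0.188]
ee_rot: [[0.898, -0.047, 0.437], [-0.043, -0.999, -0.02], [0.438, -0.0, -0.899]]
wrist_force: [-1.0, -0.2, -0.8]
gripper_width: 0.005
panel tcp [-0.7  59.31 26.76] F [-1.2 -0.2 -0.3] 32.1167
time_s: 32.37
tcp_pos: [0.6159, 0.0901, 0.1877]
ee_rot: [[0.898, -0.047, 0.438], [-0.043, -0.999, -0.021], [0.438, -0.0, -0.899]]
wrist_force: [-4.9, -0.1, 5.0]
gripper_width: 0.001
panel tcp [-0.58 59.3  26.37] F [-2.2 -0.3  6.6] 32.3667
```

```bash
python3 -m jog '{"delta_pos":[[0.2,0,-0.4],[0,0.7,0],[0,0.7,0],[0.1,0.7,0],[0,0.7,0],[0.1,0.4,0],[0,0,0],[0,0,0]],"rot":[[0,0,0],[0,0,0],[0,0,0],[0,0,0],[0,0,0],[0,0,0],[0,0,0],[0,0,0]],"grip":[0,0,0,0,0,0,0,0]}'; python3 sf.py; python3 -m jog '{"delta_pos":[[-1,0,2],[-4,0,8],[-8,0,16],[-12,0,24],[0,0,0]],"rot":[[0,0,0],[0,0,0],[0,0,0],[0,0,0],[0,0,0]],"grip":[0,0,0,0,0]}'
cat > jn.py <<'E'
from panel import *
import sys
c=cap("wrist","pics/wj%s.png"%sys.argv[1]);g=c["frame"].astype(float).mean(2)
ys=np.arange(-40,130,.5)
for x0 in(0,-43):
    pr=0
    for x in np.arange(-12,13,2):
        uv=proj(c,PO+np.c_[0*ys+x+x0,ys,0*ys]/1000@R0.T);ok=(uv[:,0]>0)&(uv[:,0]<639)&(uv[:,1]>0)&(uv[:,1]<200)
        pr=pr+map_coordinates(g,[uv[:,1],uv[:,0]],order=1,mode="nearest")
    pr/=13;d=gaussian_filter(pr,25)-pr
    print(x0,[(ys[i],d[i].round(1),d[max(0,i-12):i+13].clip(0).sum().round(),uv[i].round()) for i in range(6,len(ys)-6) if d[i]==d[i-6:i+7].max() and d[i]>3])
E
python3 jn.py 1
```

```text
time_s: 33.03
tcp_pos: [0.6159, 0.0909, 0.1877]
ee_rot: [[0.898, -0.051, 0.436], [-0.045, -0.999, -0.025], [0.437, 0.003, -0.899]]
wrist_force: [-4.6, -6.0, 8.0]
gripper_width: 0.007
panel tcp [-0.62 60.13 26.31] F [-0.3 -6.2  9.1] 33.0333
time_s: 33.45
tcp_pos: [0.5924, 0.0948, 0.2414]
ee_rot: [[0.895, -0.046, 0.443], [-0.043, -0.999, -0.016], [0.444, -0.005, -0.896]]
wrist_force: [0.3, 1.1, -0.7]
gripper_width: 0.003
0 [(np.float64(-31.0), np.float64(85.3), np.float64(655.0), array([438., 199.])), (np.float64(31.0), np.float64(69.4), np.float64(274.0), array([360., 199.])), (np.float64(54.5), np.float64(14.3), np.float64(151.0), array([330., 199.])), (np.float64(73.0), np.float64(5.0), np.float64(33.0), array([307., 199.])), (np.float64(95.0), np.float64(79.6), np.float64(966.0), array([280., 199.]))]
-43 [(np.float64(-32.0), np.float64(7.5), np.float64(110.0), array([434., 248.])), (np.float64(47.0), np.float64(15.7), np.float64(182.0), array([339., 249.])), (np.float64(54.5), np.float64(20.7), np.float64(138.0), array([330., 249.])), (np.float64(81.0), np.float64(23.0), np.float64(288.0), array([298., 249.]))]
```

```bash
python3 -m jog '{"delta_pos":[[12,-4,-24],[8,0,-16],[4,0,-8],[1,0,-2],[0,0,0],[0,0,0]],"rot":[[0,0,0],[0,0,0],[0,0,0],[0,0,0],[0,0,0],[0,0,0]],"grip":[0,0,0,0,0,0]}'; python3 sf.py; python3 -m jog '{"delta_pos":[[0,1,0],[0,1,0],[0.1,1,0],[0,1,0],[0.1,1,0],[0,0,0],[0,0,0]],"rot":[[0,0,0],[0,0,0],[0,0,0],[0,0,0],[0,0,0],[0,0,0],[0,0,0]],"grip":[0,0,0,0,0,0,0]}'; python3 sf.py
```

```text
time_s: 34.0
tcp_pos: [0.6143, 0.0888, 0.1867]
ee_rot: [[0.899, -0.047, 0.436], [-0.042, -0.999, -0.022], [0.436, 0.002, -0.9]]
wrist_force: [-20.4, 2.9, 15.6]
gripper_width: 0.005
panel tcp [-2.46 57.93 26.14] F [-11.6   2.   23. ] 34.0
time_s: 34.58
tcp_pos: [0.6142, 0.0896, 0.1867]
ee_rot: [[0.9, -0.055, 0.433], [-0.046, -0.998, -0.03], [0.434, 0.007, -0.901]]
wrist_force: [-13.0, -9.0, 15.9]
gripper_width: 0.003
panel tcp [-2.51 58.71 26.18] F [-4.4 -9.5 19.8] 34.5833
```

```bash
python3 -m jog '{"delta_pos":[[-0.2,0,0.5],[-0.2,0,0.4],[0,0,0],[0,0,0]],"rot":[[0,0,0],[0,0,0],[0,0,0],[0,0,0]],"grip":[0,0,0,0]}'; python3 sf.py; python3 -m jog '{"delta_pos":[[0,1,0],[0,1,0],[0,0,0]],"rot":[[0,0,0],[0,0,0],[0,0,0]],"grip":[0,0,0]}'; python3 sf.py
```

```text
time_s: 34.92
tcp_pos: [0.6149, 0.0916, 0.1871]
ee_rot: [[0.899, -0.051, 0.434], [-0.045, -0.999, -0.026], [0.435, 0.004, -0.9]]
wrist_force: [-7.3, -5.7, 8.8]
gripper_width: 0.005
panel tcp [-1.85 60.76 26.31] F [-2.5 -6.1 11. ] 34.9167
time_s: 35.17
tcp_pos: [0.6152, 0.0938, 0.1872]
ee_rot: [[0.899, -0.051, 0.434], [-0.044, -0.999, -0.026], [0.435, 0.004, -0.9]]
wrist_force: [-6.6, -5.5, 8.1]
gripper_width: 0.002
panel tcp [-1.63 62.93 26.31] F [-2.1 -5.8 10. ] 35.1667
```

```bash
python3 -m jog '{"delta_pos":[[-1,0,2],[-4,0,8],[-8,0,16],[-12,0,24],[0,0,0]],"rot":[[0,0,0],[0,0,0],[0,0,0],[0,0,0],[0,0,0]],"grip":[0,0,0,0,0]}' | tail -1; python3 jn.py 2; python3 sf.py
```

```text
gripper_width: 0.003
0 [(np.float64(-31.0), np.float64(84.8), np.float64(654.0), array([441., 198.])), (np.float64(32.0), np.float64(82.3), np.float64(924.0), array([362., 198.])), (np.float64(57.5), np.float64(11.2), np.float64(98.0), array([330., 198.])), (np.float64(76.5), np.float64(7.0), np.float64(49.0), array([307., 198.])), (np.float64(97.5), np.float64(86.8), np.float64(366.0), array([280., 198.]))]
-43 [(np.float64(-29.5), np.float64(13.8), np.float64(202.0), array([434., 248.])), (np.float64(50.5), np.float64(12.4), np.float64(150.0), array([338., 248.])), (np.float64(61.0), np.float64(19.7), np.float64(256.0), array([326., 248.])), (np.float64(84.0), np.float64(22.2), np.float64(279.0), array([298., 248.]))]
panel tcp [ 0.43 65.67 83.64] F [ 1.2 -0.3  0.2] 35.6333
```

The brick moved: joints are now about 5.0 and 2.0 mm, so it went 1.5 mm too far. One small nudge back.

```bash
python3 -m jog '{"delta_pos":[[12,-1,-24],[8,0,-17],[4.4,0,-9],[0.4,0,-0.9],[0,0,0],[0,0,0]],"rot":[[0,0,0],[0,0,0],[0,0,0],[0,0,0],[0,0,0],[0,0,0]],"grip":[0,0,0,0,0,0]}'|head -1; python3 sf.py; python3 -m jog '{"delta_pos":[[0.4,0,-0.8],[0,0,0],[0,0,0]],"rot":[[0,0,0],[0,0,0],[0,0,0]],"grip":[0,0,0]}'|head -1; python3 sf.py
```

```text
time_s: 36.13
panel tcp [-3.19 64.16 26.12] F [-12.2   2.3  22.9] 36.1333
time_s: 36.38
panel tcp [-3.17 64.13 26.08] F [-14.5   2.4  30.6] 36.3833
```

```bash
python3 -m jog '{"delta_pos":[[-1.1,0,-0.3],[-0.4,0,0.8],[-0.4,0,0.8],[0,0,0],[0,0,0]],"rot":[[0,0,0],[0,0,0],[0,0,0],[0,0,0],[0,0,0]],"grip":[0,0,0,0,0]}'|head -1; python3 sf.py; python3 -m jog '{"delta_pos":[[-0.1,-1,0],[0,-1,0],[-0.1,-1,0],[0,0,0],[0,0,0]],"rot":[[0,0,0],[0,0,0],[0,0,0],[0,0,0],[0,0,0]],"grip":[0,0,0,0,0]}'|head -1; python3 sf.py
```

```text
time_s: 36.8
panel tcp [-3.31 64.2  26.31] F [-5.3  0.9 12.5] 36.8
time_s: 37.22
panel tcp [-2.4  63.02 26.3 ] F [-3.6  3.9  9.9] 37.2167
```

```bash
python3 -m jog '{"delta_pos":[[0,-0.6,0],[0,0,0],[0,0,0]],"rot":[[0,0,0],[0,0,0],[0,0,0]],"grip":[0,0,0]}'|head -1; python3 sf.py;  python3 -m jog '{"delta_pos":[[-1,0,2],[-4,0,8],[-8,0,16],[-12,0,24],[0,0,0]],"rot":[[0,0,0],[0,0,0],[0,0,0],[0,0,0],[0,0,0]],"grip":[0,0,0,0,0]}' | tail -1; python3 jn.py 3; python3 sf.py
```

```text
time_s: 37.47
panel tcp [-2.17 62.67 26.3 ] F [-3.4  4.8  9.5] 37.4667
gripper_width: 0.001
0 [(np.float64(-31.0), np.float64(83.5), np.float64(645.0), array([435., 196.])), (np.float64(32.0), np.float64(84.7), np.float64(765.0), array([356., 196.])), (np.float64(61.0), np.float64(4.2), np.float64(40.0), array([319., 196.])), (np.float64(96.5), np.float64(100.2), np.float64(575.0), array([275., 196.]))]
-43 [(np.float64(-32.0), np.float64(7.6), np.float64(109.0), array([431., 246.])), (np.float64(45.0), np.float64(13.3), np.float64(162.0), array([339., 246.])), (np.float64(52.5), np.float64(20.2), np.float64(158.0), array([330., 246.])), (np.float64(79.0), np.float64(20.4), np.float64(266.0), array([298., 246.]))]
panel tcp [-1.55 60.54 83.58] F [0.1 0.3 0.5] 37.9333
```

```bash
python3 -m jog '{"delta_pos":[[-20,0,20],[-30,0,20],[-30,0,10],[-30,0,10],[0,0,0],[0,0,0]],"rot":[[0,0,0],[0,0,0],[0,0,0],[0,0,0],[0,0,0],[0,0,0]],"grip":[0,0,0,0,0,0]}'|head -2
python3 - <<'E'
from panel import *
c=cap("wrist","pics/w9.png");g=c["frame"].astype(float).mean(2)
xs=np.arange(-35,35,.5)
for nm,y0,h in(("edge0",111,9),("brickL",80,8),("brickR",47,8),("edge2",0,22),("edge3",-63,22)):
    pr=0;n=0
    for y in np.arange(y0-h,y0+h+1,2):
        uv=proj(c,PO+np.c_[xs,0*xs+y,0*xs]/1000@R0.T);pr=pr+map_coordinates(g,[uv[:,1],uv[:,0]],order=1,mode="nearest");n+=1
    pr/=n;d=np.gradient(pr);k=(xs<-10)
    lo=[ (xs[i],d[i].round(1)) for i in range(2,len(xs)-2) if abs(d[i])==abs(d[i-2:i+3]).max() and abs(d[i])>6]
    print(nm,uv[[0,-1]].round().tolist(),lo)
E
python3 sf.py
```

```text
time_s: 38.43
tcp_pos: [0.4786, 0.0915, 0.2966]
edge0 [[260.0, 147.0], [256.0, 79.0]] [(np.float64(-24.0), np.float64(-19.6)), (np.float64(-20.5), np.float64(22.1)), (np.float64(18.5), np.float64(-8.2))]
brickL [[289.0, 147.0], [287.0, 79.0]] [(np.float64(-24.0), np.float64(-8.9)), (np.float64(-20.5), np.float64(-12.5)), (np.float64(-18.5), np.float64(21.6)), (np.float64(20.5), np.float64(-9.7))]
brickR [[319.0, 147.0], [319.0, 79.0]] [(np.float64(-24.0), np.float64(-9.2)), (np.float64(-20.5), np.float64(-11.1)), (np.float64(-18.5), np.float64(21.8)), (np.float64(20.5), np.float64(-9.6))]
edge2 [[349.0, 147.0], [351.0, 79.0]] [(np.float64(-24.0), np.float64(-19.3)), (np.float64(-20.5), np.float64(20.4)), (np.float64(18.5), np.float64(-8.5))]
edge3 [[406.0, 147.0], [411.0, 79.0]] [(np.float64(-24.0), np.float64(-19.1)), (np.float64(-20.5), np.float64(18.0)), (np.float64(18.5), np.float64(-9.1))]
panel tcp [-75.83  54.64 183.7 ] F [ 0.2  0.  -0.3] 38.4833
```

The brick's y joints are now about 4.0 and 3.0 mm, but it sits 2 mm upslope at both ends. I drag it down lightly against the spacers, which act as a stop.

```bash
python3 -c "
from panel import *
plan([2,62.5,40],RR)"
```

```text
target [0.6124 0.0934 0.2011] delta mm [133.2   1.8 -95. ] rot [ 0.02 -0.11  0.09] 0.1 t 38.4833
tcp in panel [-75.8  54.6 183.7]
```

```bash
python3 -m jog '{"delta_pos":[[25,0.8,-16],[30,1,-20],[30,0,-20],[28,0,-20],[20.2,0,-19],[0,0,0],[0,0,0],[0,0,0]],"rot":[[0,-0.1,0.1],[0,0,0],[0,0,0],[0,0,0],[0,0,0],[0,0,0],[0,0,0],[0,0,0]],"grip":[0,0,0,0,0,0,0,0]}'|head -1; python3 sf.py
```

```text
time_s: 39.15
panel tcp [ 1.96 61.95 39.01] F [ 0.3 -0.8 -0.7] 39.15
```

```bash
python3 -c "
from panel import *
plan([2,62.5,27.2],RR)"
```

```text
target [0.618  0.0932 0.1896] delta mm [  5.2   0.3 -10.6] rot [ 0.07 -0.12  0.07] 0.2 t 39.15
tcp in panel [ 2.  61.9 39. ]
```

```bash
python3 -m jog '{"delta_pos":[[3,0,-6],[2.2,0,-4.6],[0,0,0],[0,0,0]],"rot":[[0,0,0],[0,0,0],[0,0,0],[0,0,0]],"grip":[0,0,0,0]}'|head -1; python3 sf.py;python3 -m jog '{"delta_pos":[[0.4,0,-0.9],[0,0,0],[0,0,0]],"rot":[[0,0,0],[0,0,0],[0,0,0]],"grip":[0,0,0]}'|head -1; python3 sf.py
```

```text
time_s: 39.48
panel tcp [ 2.24 62.61 29.1 ] F [-0.2  0.5 -0.6] 39.4833
time_s: 39.73
panel tcp [ 2.54 62.83 28.17] F [-0.5  0.  -0.4] 39.7333
```

```bash
python3 -m jog '{"delta_pos":[[0.5,0,-1.1],[0.5,0,-1.1],[0,0,0],[0,0,0]],"rot":[[0,0,0],[0,0,0],[0,0,0],[0,0,0]],"grip":[0,0,0,0]}'|head -1; python3 sf.py;python3 -m jog '{"delta_pos":[[-0.9,0,-0.5],[-0.9,0,-0.5],[-0.9,0,-0.4],[0,0,0],[0,0,0]],"rot":[[0,0,0],[0,0,0],[0,0,0],[0,0,0],[0,0,0]],"grip":[0,0,0,0,0]}'|head -1; python3 sf.py
```

```text
time_s: 40.07
panel tcp [ 2.67 62.94 26.33] F [-1.9  1.6  7.8] 40.0667
time_s: 40.48
panel tcp [ 0.99 63.35 26.35] F [ 1.8 -0.7  6.2] 40.4833
```

```bash
python3 -m jog '{"delta_pos":[[-0.6,0,-0.4],[-0.6,0,-0.4],[-0.6,0,-0.3],[0,0,0],[0,0,0]],"rot":[[0,0,0],[0,0,0],[0,0,0],[0,0,0],[0,0,0]],"grip":[0,0,0,0,0]}'|head -1; python3 sf.py;python3 -m jog '{"delta_pos":[[-0.6,0,-0.3],[-0.6,0,-0.3],[0,0,0],[0,0,0]],"rot":[[0,0,0],[0,0,0],[0,0,0],[0,0,0]],"grip":[0,0,0,0]}'|head -1; python3 sf.py
```

```text
time_s: 40.9
panel tcp [-0.48 63.58 26.34] F [ 3.1 -0.7  5.2] 40.9
time_s: 41.23
panel tcp [-1.68 63.67 26.34] F [ 2.7 -0.4  4.6] 41.2333
```

Fingertip travel is 4.3 mm downslope, now probably sliding over the brick against the spacers. I lift off and re-measure.

```bash
python3 -m jog '{"delta_pos":[[-1,0,2],[-4,0,8],[-8,0,16],[-20,0,28],[-20,0,25],[-35,0,15],[-35,0,10],[-10,0,5],[0,0,0],[0,0,0]],"rot":[[0,0,0],[0,0,0],[0,0,0],[0,0,0],[0,0,0],[0,0,0],[0,0,0],[0,0,0],[0,0,0],[0,0,0]],"grip":[0,0,0,0,0,0,0,0,0,0]}'|head -2
python3 - <<'E'
from panel import *
c=cap("wrist","pics/w10.png");g=c["frame"].astype(float).mean(2)
xs=np.arange(-35,35,.5)
for nm,y0,h in(("edge0",111,9),("brickL",80,8),("brickR",47,8),("edge2",0,22),("edge3",-63,22)):
    ys=np.arange(y0-h,y0+h+1,2);pr=0
    for y in ys:
        uv=proj(c,PO+np.c_[xs,0*xs+y,0*xs]/1000@R0.T);pr=pr+map_coordinates(g,[uv[:,1],uv[:,0]],order=1,mode="nearest")
    d=np.gradient(pr/len(ys))
    print(nm,[(float(xs[i]),d[i].round(1)) for i in range(2,len(xs)-2) if abs(d[i])==abs(d[i-2:i+3]).max() and abs(d[i])>6])
ys=np.arange(-80,125,.5);pr=0
for x in np.arange(-12,13,2):
    uv=proj(c,PO+np.c_[0*ys+x,ys,0*ys]/1000@R0.T);pr=pr+map_coordinates(g,[uv[:,1],uv[:,0]],order=1,mode="nearest")
d=gaussian_filter(pr/13,25)-pr/13
print([(ys[i],d[max(0,i-12):i+13].clip(0).sum().round()) for i in range(6,len(ys)-6) if d[i]==d[i-6:i+7].max() and d[i]>15])
E
python3 sf.py
```

```text
time_s: 42.07
tcp_pos: [0.4801, 0.0936, 0.2941]
edge0 [(-24.0, np.float64(-21.0)), (-20.0, np.float64(20.2)), (19.5, np.float64(-6.3))]
brickL [(-25.0, np.float64(-10.9)), (-20.0, np.float64(14.8)), (18.5, np.float64(-7.0))]
brickR [(-25.0, np.float64(-11.1)), (-21.0, np.float64(17.5)), (18.5, np.float64(-8.4))]
edge2 [(-24.0, np.float64(-17.5)), (-20.0, np.float64(18.7)), (19.5, np.float64(-7.0))]
edge3 [(-24.5, np.float64(-16.9)), (-20.0, np.float64(17.3)), (19.5, np.float64(-8.3))]
[(np.float64(-31.0), np.float64(740.0)), (np.float64(33.0), np.float64(881.0)), (np.float64(97.0), np.float64(471.0))]
panel tcp [-75.86  56.63 180.88] F [ 0.2 -0.5  0.4] 42.1167
```

```bash
python3 -c "
from station import r,finish_job
print(r.tips_ahead);print(finish_job())"
```

```text
0.025
the job is handed in; nothing more can be done
None
```

I handed the job in at about 42 s of the 69 s allowed, with the robot touching nothing. The full-length brick is in the gap, the edge course is rolled down, and the roller is back in its stand.

- **Laying:** the brick was lowered in sub-millimetre steps until it met the pad at under 7 N, then let go.
- **Rolling:** I made five passes end to end, the last two at about 20 N. On the last passes the wheel ran at the same height, to 0.1 mm, on all five bricks. They started at different heights, so they are on the hard stop. I did not measure their height against the course below; in the pictures they look flush.
- **Roller:** it seated on the rim at its starting height and looked upright after release. I did not look at it or the tray again before handing in. The spare bricks, the jacks and the look-alikes were not touched.

**Afterwards:** rolling had pushed the laid brick about 2.6 mm along the course, so I eased it back after hanging the roller up, pressing on its top with closed fingertips. The first pushes overshot. They also left it 2 mm upslope and briefly pressed it with about 30 N, so I drew it back down against the spacers.

**Last measurement:** the brick is within about 1 mm of its neighbours up and down the slope. Its end joints are about 4.2 and 2.5 mm instead of 3.5 mm each.

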